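# Pack the bells and wedge the crate

### The arm

A 6-joint arm with a two-finger parallel gripper is mounted at the origin on the work surface. World frame = base frame: x ahead of the robot, y to its left, z up, the work surface at z = 0. Lengths are in m, angles in rad, forces in N, time in s.
With the tool pointing down it reaches from about 0.35 to 0.775 m from the base axis. Payload 5.5 kg.
Tool frame: the origin (TCP) lies between the finger pads; the fingertips stand 22 mm ahead of it and the grasp point (between the pads) lies 3 mm ahead of it (env.finger_overhang is the distance from the TCP to the fingertips, in m); y points along the fingers, x is the direction in which the jaws open and shut, and the axes are right-handed (so a half turn about y gives the same grasp; the last joint's range is limited). The gripper opens to 85 mm and grips with 20 to 120 N. Pads are 22 mm wide; open, the fingers measure 114 mm over their backs; the gripper's body (76 mm by 85 mm) begins 54 mm behind the grasp point. The pads swing forward as they close: fully open they stand 13 mm farther back than shut.
Start: joints at [0.977, 0.313, 0.046, 1.304, 0, 1.431], TCP at [0.252, 0.517, 0.253] pointing down, gripper open.
Joint ranges: [-2.76, 2.76], [-0.86, 1.69], [-1.03, 1.26], [-2.2, 2.34], [-1.47, 1.5], [-3.14, 3.14]. Speed limits (rad/s): [2.57, 2.57, 3.14, 3.14, 3.14, 3.14].

### API

Orientations are given as a unit quaternion [w, x, y, z].
In Python, from workcell import monitor, cams, job, env gives the robot as it stands.
- The arm moves only by the tool drive_tool, never from a script. Its argument "plan" is text: rows parted by semicolons, each of 7 numbers parted by spaces: the opening, from -1 (shut) to 1 (fully open), then the shift along the tool's x, y, z in mm, then the turn, a rotation vector about the tool's x, y, z in degrees. In form: gripper x y z rx ry rz; .... A call has 1 to 8 rows; each row shifts and turns the pose as measured when the row begins, along the tool's axes as they then stand; what a row does not reach is not made up. A row lasts 1/8 s, in which the tool goes at most 62.5 mm and 10.7 degrees, less where a joint would pass 70% of its speed; a pose out of reach is approached as far as the arm can. A call is refused whole if a number of a shift passes 62.5 or a number of a turn 10.7, either way. A call with a gripper value outside its range is refused whole. The fingers move at their own pace and stop on an object; "grip_force" is the grip in N (left out, the last holds). Time passes only in rows, so rows that do not move let the fingers close. It gives the time, the measured TCP pose, the force and the opening at its end, in the units of the state.
- monitor.get_state(): the state, without advancing time (a new reading comes with each control period).
- cams.read_camera(name): name is "scene" or "top" or "wrist"; returns (picture, depth): 384x512x3 uint8, red, green, blue; 384x512 float32, m along the optical axis (not along the pixel's ray), 0 where there is no reading.
- cams.calibration(name): a dict with "fx", "fy", "cx", "cy" (pixels), "R" (3x3) and "t" (3): a world point X has camera coordinates R X + t. Camera axes: x right, y down, z forward; pixel columns grow to the right and rows downward; lengths in m; the calibration is good to about 2 mm. A picture is of the moment at which its call begins: read the wrist's pose just before it. calibration takes no time and is no camera call; for the wrist camera it gives the pose at the moment of the call.
- job.hand_in(): hands the job in, once; it reports no verdict.
The state is a dict: "clock": time; "joint_pos": joint angles; "qvel": joint speeds; "tau": joint torques, N m; "tcp_pos": TCP position; "orientation": TCP orientation; "wrist_force": force on the tool from outside, world axes, zero at the start; "ft_torque": the same for the moment, N m; "finger_gap": finger opening in m.
Only numpy, scipy, OpenCV 4.12 (cv2) and the standard library are available. Lean on these libraries where they do the work, as an engineer would, in place of code of your own. Each camera call takes 0.05 s, during which the arm holds its last target.

### The job

Pack the crate for shipping: set every hand bell upright on the floor of a cell of its own; also find the wooden spacer that best fills the gap left at the end of the carton in the long bay (the thickest that goes in, try them) and push it fully home, standing upright. The spacers you do not use must stand upright in their tray at the end, and everything else on the table is to be left alone.

Things in the scene. Friction and masses are not known exactly. Their poses are not given: they have to be found in the camera images.
- crate: Open wooden packing crate, fixed to the table, 218 (x) x 224 (y) x 70 mm high, origin at the centre of its underside. Floor 10 mm thick. It has six square cells, 66 x 66 mm inside, in two rows of three (rows along its y), with centres at x = -69 and +3 mm and y = -72, 0 and +72 mm from the origin, and along its far (+x) side one long bay, 60 mm wide (x) and 210 mm long (y). All walls and dividers reach 70 mm above the table; outer walls are 7 mm thick, dividers 6 mm.
- bay_end (a point): On the inner face of the crate's -y end wall, at the middle of the long bay's width (x), at the rim height (70 mm). Axes as the crate's. The gap left in the bay begins at this wall and runs to +y, to the carton's end; it is 60 mm wide (x) and 60 mm deep.
- carton_p: Cardboard carton, 56 mm wide (x) and 56 mm high, full of castings (2.5 kg), already packed in the crate's bay against its +y end (leave it there), axes as the crate's, origin on the underside at the middle of its +y end. Three such cartons of different, unstated length exist; only one is there at a start (the others are None). What is left of the bay beyond its -y end is the gap: 20 to 40 mm long, to be found by touch.
- carton_q: Cardboard carton, 56 mm wide (x) and 56 mm high, full of castings (2.5 kg), already packed in the crate's bay against its +y end (leave it there), axes as the crate's, origin on the underside at the middle of its +y end. Three such cartons of different, unstated length exist; only one is there at a start (the others are None). What is left of the bay beyond its -y end is the gap: 20 to 40 mm long, to be found by touch.
- carton_r: Cardboard carton, 56 mm wide (x) and 56 mm high, full of castings (2.5 kg), already packed in the crate's bay against its +y end (leave it there), axes as the crate's, origin on the underside at the middle of its +y end. Three such cartons of different, unstated length exist; only one is there at a start (the others are None). What is left of the bay beyond its -y end is the gap: 20 to 40 mm long, to be found by touch.
- tray: Low wooden tray, fixed to the table, 84 (x) x 240 (y) mm, rim 16 mm high, walls and floor 5 mm, origin at the centre of its underside. The three spacers stand in it in a row along its y, 75 mm apart, their thickness along its x.
- spacer_a_mid (a point): Centre of a loose plain wooden spacer block that stands upright: 115 mm high (z), 54 mm wide (y); its thickness (x) is unstated, 18 to 34 mm, and the three differ from one another by at least 5 mm. 100 g. One of them fits the gap with about 3 mm to spare; a thicker one does not enter, a thinner one leaves 8 mm or more of play.
- spacer_b_mid (a point): Centre of a loose plain wooden spacer block that stands upright: 115 mm high (z), 54 mm wide (y); its thickness (x) is unstated, 18 to 34 mm, and the three differ from one another by at least 5 mm. 100 g. One of them fits the gap with about 3 mm to spare; a thicker one does not enter, a thinner one leaves 8 mm or more of play.
- spacer_c_mid (a point): Centre of a loose plain wooden spacer block that stands upright: 115 mm high (z), 54 mm wide (y); its thickness (x) is unstated, 18 to 34 mm, and the three differ from one another by at least 5 mm. 100 g. One of them fits the gap with about 3 mm to spare; a thicker one does not enter, a thinner one leaves 8 mm or more of play.
- bell1_mid (a point): Centre, half-way up, of a bronze hand bell standing mouth down: 105 mm high in all, round; the skirt is 56 mm across at the mouth and 60 mm high, above it a straight upright wooden handle 18 mm thick and 45 mm long. About 300 g. It may be absent (None).
- bell2_mid (a point): Centre, half-way up, of a bronze hand bell standing mouth down: 105 mm high in all, round; the skirt is 56 mm across at the mouth and 60 mm high, above it a straight upright wooden handle 18 mm thick and 45 mm long. About 300 g. It may be absent (None).
- bell3_mid (a point): Centre, half-way up, of a bronze hand bell standing mouth down: 105 mm high in all, round; the skirt is 56 mm across at the mouth and 60 mm high, above it a straight upright wooden handle 18 mm thick and 45 mm long. About 300 g. It may be absent (None).
- bell4_mid (a point): Centre, half-way up, of a bronze hand bell standing mouth down: 105 mm high in all, round; the skirt is 56 mm across at the mouth and 60 mm high, above it a straight upright wooden handle 18 mm thick and 45 mm long. About 300 g. It may be absent (None).
- bell5_mid (a point): Centre, half-way up, of a bronze hand bell standing mouth down: 105 mm high in all, round; the skirt is 56 mm across at the mouth and 60 mm high, above it a straight upright wooden handle 18 mm thick and 45 mm long. About 300 g. It may be absent (None).
- bowl: Bystander: brass bowl, 84 mm across, 45 high; leave it alone. Origin at the centre of its underside.
- candlestick: Bystander: brass candlestick, 84 mm across the foot, 130 high; leave it alone. Origin at the centre of its underside.
- tape_roll: Bystander: roll of parcel tape standing flat, 90 mm across, 40 high; leave it alone. Origin at the centre of its underside.
- dust_brush: Bystander: dusting brush, lying on the table; leave it alone. Origin at the centre of its underside.
- vase: Bystander: dark bronze vase, 100 mm across, 140 high; leave it alone. Origin at the centre of its underside.
- copper_pot: Bystander: copper pot, 100 mm across, 80 high; leave it alone. Origin at the centre of its underside.

How it is judged:
By the outcome, as a careful person would: the job done as asked, in the order asked, and still so for the second after the job is handed in, with the robot touching nothing.
Of carton_p, carton_q, carton_r only 1 to 1 are there at a start; the rules pass over those that are not, and their reading is None.
Of bell1, bell2, bell3, bell4, bell5 only 3 to 5 are there at a start; the rules pass over those that are not, and their reading is None.
At some moment in a run one of bell1, bell2, bell3, bell4, bell5 may be knocked a few centimetres aside while the robot is not near it.
It also fails if it takes over 210 s, if anything falls off the work surface, if the arm or the gripper's body presses on something with over 40 N, if the wrist force passes 120 N, or if a joint passes its speed limit or range.

## Working session

There is one attempt and no reset: what is moved stays moved. The work goes in short steps, Python scripts to look and compute and a tool call to move; the robot and the scene stay as the last step left them, time stands still between calls to the robot, and variables do not carry over. Pictures are saved under pics/ and viewed, and the job is handed in when it is done.

Besides the shell and the picture viewer there is one more tool, called as name(argument=value, ...) on one line, values as JSON. drive_tool: Moves the arm, as the interface text tells. Its arguments: {"type":"object","properties":{"plan":{"type":"string"},"grip_force":{"type":"number"}},"required":["plan"]}

```bash
ls -la; mkdir -p pics; cat > h.py <<'E'
import numpy as np, cv2
from workcell import monitor, cams, job, env
def shot(n,f):
    im,d=cams.read_camera(n); cv2.imwrite('pics/'+f+'.png',im[:,:,::-1]); np.save('pics/'+f+'_d.npy',d); return im,d
def pts(d,c):
    v,u=np.mgrid[:d.shape[0],:d.shape[1]]
    P=np.stack([(u-c['cx'])/c['fx']*d,(v-c['cy'])/c['fy']*d,d],-1)
    return (P-np.array(c['t']))@np.array(c['R'])
def st():
    s=monitor.get_state(); print({k:np.round(v,4).tolist() for k,v in s.items() if k not in('qvel','tau')})
    return s
E
python3 - <<'E'
from h import *
st(); print(env.finger_overhang)
for n in('scene','top','wrist'):
    c=cams.calibration(n); print(n,c); shot(n,n+'0')
E
```

```text
total 12
drwxr-xr-x  3 agent agent 4096 Dec  6 22:47 .
drwxr-xr-x 23 root  root  4096 Dec  6 22:47 ..
drwxr-xr-x  2 agent agent 4096 Dec  6 22:47 pics
{'clock': 0.0, 'joint_pos': [0.9774, 0.314, 0.045, 1.3036, -0.0, 1.4312], 'tcp_pos': [0.2518, 0.5164, 0.2524], 'orientation': [-0.5994, 0.5999, 0.3741, -0.3753], 'wrist_force': [0.6946, -0.9967, -0.1457], 'ft_torque': [-0.0051, -0.0203, -0.0205], 'finger_gap': 0.0855}
0.022
scene {'fx': 362.62140418666905, 'fy': 362.62140418666905, 'cx': 262.1021387485527, 'cy': 183.94891168006737, 'R': array([[-0.82704519,  0.56185999, -0.01759569],
       [ 0.40798913,  0.57842935, -0.7063741 ],
       [-0.38670548, -0.59138215, -0.70761998]]), 't': array([ 0.44189997, -0.19932268,  1.27467796])}
top {'fx': 409.92786413577886, 'fy': 409.92786413577886, 'cx': 254.97414328955304, 'cy': 181.63861601302267, 'R': array([[-0.00506676, -0.99998076,  0.00357765],
       [-0.98241759,  0.00431   , -0.18664698],
       [ 0.18662797, -0.00446044, -0.98242053]]), 't': array([0.01615864, 0.57073746, 1.15068788])}
wrist {'fx': 278.3845999581312, 'fy': 278.3845999581312, 'cx': 255.7931629003581, 'cy': 191.60116549537366, 'R': array([[ 0.43850482,  0.8987283 , -0.00098224],
       [ 0.85913606, -0.41886577,  0.29400118],
       [ 0.26381576, -0.12976482, -0.95580455]]), 't': array([-0.57464924, -0.03901139,  0.37870461])}
```

View pics/top0.png

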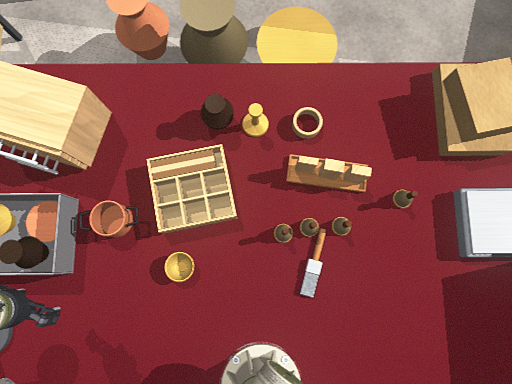

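View pics/scene0.png

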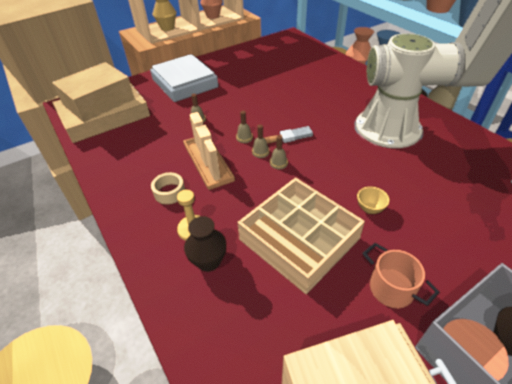

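View pics/wrist0.png

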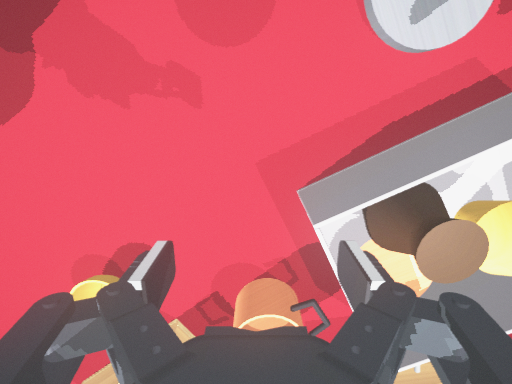

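```bash
python3 - <<'E'
from h import *
im=cv2.imread('pics/top0.png'); c=cv2.resize(im[135:265,135:425],None,fx=2.75,fy=2.75,interpolation=cv2.INTER_CUBIC); cv2.imwrite('pics/crop0.png',c)
d=np.load('pics/top0_d.npy');P=pts(d,cams.calibration('top')); np.save('pics/P0.npy',P)
h=P[:,:,2]; print(np.median(h[250:290,200:250]))
z=(np.clip(h,0,.15)/.15*255).astype(np.uint8)
cv2.imwrite('pics/hcrop0.png',cv2.resize(cv2.applyColorMap(z,cv2.COLORMAP_JET)[135:265,135:425],None,fx=2.75,fy=2.75,interpolation=cv2.INTER_NEAREST))
E
```

```text
0.0010960118807561829
```

View pics/crop0.png

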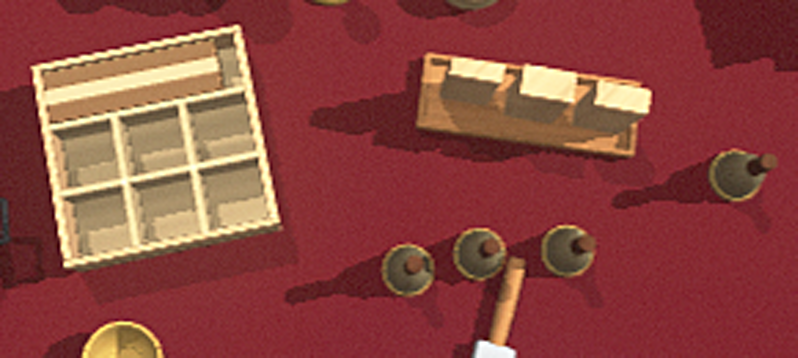

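View pics/hcrop0.png

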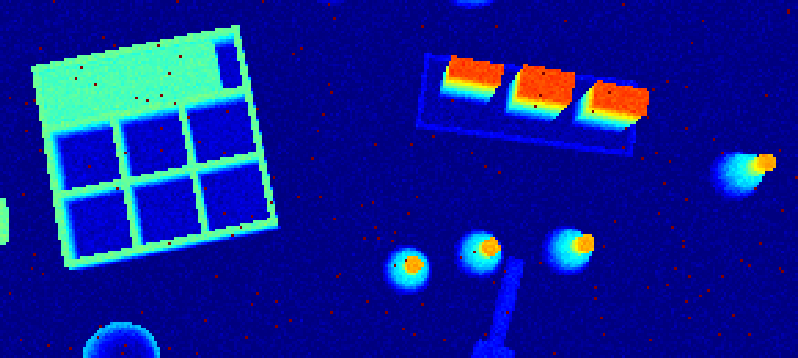

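```bash
python3 - <<'E'
from h import *
P=np.load('pics/P0.npy'); h=P[:,:,2]
def comps(m,a):
    n,l,s,_=cv2.connectedComponentsWithStats(m.astype(np.uint8),connectivity=4)
    return [l==i for i in range(1,n) if s[i,4]>a]
roi=np.zeros(h.shape,bool); roi[135:265,140:425]=1
for m in comps(roi&(h>.085)&(h<.114),8): print('bell',P[m&(h>.098)][:,:2].mean(0).round(4),P[m&(h>.098)].ptp(0).round(4) if hasattr(P,'ptp') else '',m.sum(),np.median(h[m]).round(4))
for m in comps(roi&(h>.11),60):
    q=P[m&(h>.116)][:,:2]; print('spacer',cv2.minAreaRect((q*1000).astype(np.float32)),np.median(h[m]),m.sum())
m=max(comps((h>.05)&(h<.08)&(np.arange(512)[None]>143)&(np.arange(512)[None]<240)&(np.arange(384)[:,None]>140)&(np.arange(384)[:,None]<240),100),key=lambda m:m.sum())
q=P[m&(h>.066)]; r=cv2.minAreaRect((q[:,:2]*1000).astype(np.float32)); print('crate',r,np.median(q[:,2]))
m=max(comps((h>.009)&(h<.025)&roi&(np.arange(512)[None]>280)&(np.arange(512)[None]<375)&(np.arange(384)[:,None]<200),10),key=lambda m:m.sum())
r=cv2.minAreaRect((P[m][:,:2]*1000).astype(np.float32)); print('tray',r)
# residual bystanders
print('top floor', np.median(h[200:205,190:194]))
E
```

```text
bell [ 0.6101 -0.1338]  45 0.0993
bell [ 0.5926 -0.1977]  54 0.0983
bell [ 0.5829 -0.2704]  63 0.0993
bell [ 0.5256 -0.4285]  48 0.1044
bell [ 0.4442 -0.2412]  41 0.1044
bell [ 0.4409 -0.1453]  38 0.1056
bell [ 0.4239 -0.0678]  33 0.1057
spacer ((619.5791625976562, -133.75486755371094), (53.59367370605469, 21.42784881591797), 81.68199920654297) 0.1208898727219288 153
spacer ((477.34527587890625, -112.81326293945312), (59.228118896484375, 367.1289367675781), 54.09191131591797) 0.1208388428083092 234
spacer ((486.4032897949219, -133.45579528808594), (54.492225646972656, 410.62152099609375), 35.10874557495117) 0.12087789136696789 198
crate ((553.8404541015625, 201.68292236328125), (219.14523315429688, 224.56764221191406), 11.461599349975586) 0.0698400909642747
tray ((604.9332275390625, -204.195068359375), (240.08547973632812, 84.4524917602539), 81.60072326660156)
top floor 0.01792464095896322
```

```bash
python3 - <<'E'
from h import *
P=np.load('pics/P0.npy'); h=P[:,:,2]
def loc(c,a):
    a=np.radians(a); R=np.array([[np.cos(a),np.sin(a)],[-np.sin(a),np.cos(a)]]); return (P[:,:,:2]-np.array(c))@R.T
T=loc([.6049,-.2042],-8.4)
m=(h>.117)&(h<.125)&(abs(T[...,0])<.05)&(abs(T[...,1])<.125)
for k in(-1,0,1):
    mm=m&(abs(T[...,1]-.075*k)<.036); mm=cv2.morphologyEx(mm.astype(np.uint8),cv2.MORPH_OPEN,np.ones((3,3)))>0
    q=T[mm]*1000; print(k,q.min(0),q.max(0),q.mean(0),mm.sum(),'world',P[mm].mean(0), 'thick by area',mm.sum()*((1.17-.12)/409.9*1000)**2/54, cv2.minAreaRect((P[mm][:,:2]*1000).astype(np.float32)))
C=loc([.5538,.2017],11.46)
m=(abs(C[...,0]-.072)<.02)&(C[...,1]<-.03)&(C[...,1]>-.12)
i=np.argsort(C[m][:,1]); 
for y,z in zip(C[m][i,1]*1000,h[m][i]*1000): 
    if y<-60: print('%.0f:%.0f'%(y,z),end=' ')
E
```

```text
-1 [ -17.86396062 -104.50207762] [  9.22852318 -50.54711771] [ -3.76795795 -78.50120241] 155 world [ 0.58970477 -0.28130863  0.12098124] thick by area 18.834786421606424 ((590.2376708984375, -280.2904052734375), (53.535091400146484, 25.783510208129883), 77.68797302246094)
0 [-16.35773968 -28.68059639] [15.75275513 23.7497352 ] [-1.02934425 -2.72713513] 175 world [ 0.60348331 -0.20674751  0.12112155] thick by area 21.265081443749185 ((604.0032348632812, -206.47799682617188), (52.6363525390625, 31.848560333251953), 82.4707260131836)
1 [-6.16410355 46.90567373] [14.96166138 96.72288549] [ 3.86972989 70.34679161] 101 world [ 0.61900469 -0.13517317  0.12098176] thick by area 12.27298986182096 ((618.955810546875, -133.704345703125), (48.87731170654297, 21.427892684936523), 84.64659118652344)
-120:5 -120:5 -119:6 -119:1 -119:1 -118:-0 -118:-3 -118:-3 -118:7 -118:1 -117:0 -117:-2 -117:5 -117:-1 -116:1 -116:0 -116:-1 -115:3 -115:3 -115:-1 -115:2 -115:-2 -114:6 -114:-0 -114:1 -114:-2 -113:1 -113:-0 -113:-5 -113:6 -112:1 -112:-2 -112:49 -112:72 -112:72 -112:72 -112:45 -112:15 -112:14 -112:40 -1
[... 872 characters left out ...]
 -82:66 -82:69 -81:65 -81:71 -81:67 -81:67 -81:68 -80:64 -80:65 -80:72 -80:72 -79:67 -79:63 -79:68 -79:67 -79:66 -78:68 -78:69 -78:68 -78:67 -78:68 -78:68 -77:70 -77:67 -76:67 -76:68 -76:68 -76:70 -76:66 -76:72 -75:66 -75:66 -75:68 -75:66 -74:64 -74:70 -74:66 -74:70 -74:71 -73:69 -73:71 -73:67 -73:69 -73:67 -72:67 -72:69 -72:71 -72:67 -71:69 -71:67 -71:68 -71:68 -70:70 -70:69 -70:70 -70:71 -70:67 -69:71 -69:65 -69:68 -69:71 -69:64 -68:63 -68:66 -68:69 -68:65 -67:67 -67:63 -67:73 -67:67 -67:69 -66:69 -66:66 -66:66 -66:69 -66:66 -65:64 -65:69 -65:66 -65:73 -64:65 -64:72 -64:66 -64:68 -63:65 -63:67 -63:63 -63:67 -63:67 -62:65 -62:69 -62:66 -62:67 -61:67 -61:67 -61:67 -61:67 -61:70 -60:70 -60:67
```

```bash
cat >> h.py <<'E'
from scipy.spatial.transform import Rotation as Ro
def pose():
    s=monitor.get_state(); q=np.array(s['orientation']); return np.array(s['tcp_pos']),Ro.from_quat(np.r_[q[1:],q[0]]),s
def go(x,y,z,yaw=None,quiet=False):
    """delta, in tool axes (mm, deg) to reach TCP (x,y,z m), pointing down, tool x axis at yaw deg (mod 180 nearest)"""
    p,R,s=pose(); A=R.as_matrix()
    cur=np.degrees(np.arctan2(A[1,0],A[0,0]))
    if yaw is None: yaw=cur
    else: yaw=cur+((yaw-cur+90)%180-90)
    a=np.radians(yaw); xa=np.array([np.cos(a),np.sin(a),0]); za=np.array([0,0,-1.]); D=np.stack([xa,np.cross(za,xa),za],1)
    rv=np.degrees((R.inv()*Ro.from_matrix(D)).as_rotvec()); d=(A.T@(np.array([x,y,z])-p))*1000; dd=(D.T@(np.array([x,y,z])-p))*1000
    print('t %.2f tcp %s yaw %.1f->%.1f j6 %.2f gap %.1f F %s | d(tool now) %s d(final axes) %s rot %s'%(s['clock'],p.round(4),cur,yaw,s['joint_pos'][5],s['finger_gap']*1000,np.round(s['wrist_force'],1),d.round(1),dd.round(1),rv.round(1)))
    return d,rv
def comps(m,a):
    n,l,s,_=cv2.connectedComponentsWithStats(m.astype(np.uint8),connectivity=4)
    return [l==i for i in range(1,n) if s[i,4]>a]
def bells(f='b'):
    im,d=shot('top',f); P=pts(d,cams.calibration('top')); h=P[...,2]-.001
    out=[]
    for m in comps((h>.09)&(h<.112)&(P[...,0]<.75)&(P[...,0]>.3),8):
        q=P[m&(h>.099)]
        if len(q)<5: continue
        e=np.ptp(q[:,:2],axis=0)
        if e.max()<.04: out.append(q[:,:2].mean(0)); print('bell?',q[:,:2].mean(0).round(4),len(q),e.round(3),np.median(q[:,2]).round(3))
    return out
E
python3 - <<'E'
from h import *
c=cams.calibration('top'); print('cam',-np.array(c['R']).T@c['t'])
bells('top1'); p,R,s=pose(); print(R.as_matrix().round(3))
go(.424,-.068,.25,90)
E
```

```text
cam [0.34603385 0.01883102 1.23692802]
bell? [0.7494 0.128 ] 5 [0.001 0.014] 0.104
bell? [0.6579 0.7021] 30 [0.025 0.017] 0.108
bell? [0.6169 0.661 ] 12 [0.006 0.022] 0.109
bell? [ 0.5253 -0.4291] 34 [0.015 0.017] 0.105
bell? [ 0.444  -0.2411] 35 [0.017 0.015] 0.105
bell? [ 0.4412 -0.1452] 34 [0.017 0.016] 0.107
bell? [ 0.4241 -0.0675] 33 [0.014 0.017] 0.105
[[ 0.438 -0.001 -0.899]
 [ 0.899 -0.001  0.438]
 [-0.001 -1.     0.   ]]
t 0.20 tcp [0.252  0.5166 0.2527] yaw 64.0->90.0 j6 1.43 gap 85.2 F [-1.  -0.3 -0.4] | d(tool now) [-450.     3.2 -410.9] d(final axes) [-584.6  172.     2.7] rot [-88.3 -20.3 -20.4]
```

```bash
sed -i 's/za=np.array(\[0,0,-1.\]); D=np.stack(\[xa,np.cross(za,xa),za\],1)/ya=np.array([0,0,-1.]); D=np.stack([xa,ya,np.cross(xa,ya)],1)/' h.py
python3 - <<'E'
from h import *
for y in(0,30,60,90,120,150): go(.424,-.0675,.2,y)
E
```

```text
t 0.20 tcp [0.252  0.5166 0.2527] yaw 64.0->0.0 j6 1.43 gap 85.2 F [-1.  -0.3 -0.4] | d(tool now) [-449.5   53.2 -410.7] d(final axes) [ 172.    52.7 -584.1] rot [ 0.  64.  -0.1]
t 0.20 tcp [0.252  0.5166 0.2527] yaw 64.0->30.0 j6 1.43 gap 85.2 F [-1.  -0.3 -0.4] | d(tool now) [-449.5   53.2 -410.7] d(final axes) [-143.1   52.7 -591.9] rot [ 0.  34.  -0.1]
t 0.20 tcp [0.252  0.5166 0.2527] yaw 64.0->60.0 j6 1.43 gap 85.2 F [-1.  -0.3 -0.4] | d(tool now) [-449.5   53.2 -410.7] d(final axes) [-419.8   52.7 -441. ] rot [-0.   4.  -0.1]
t 0.20 tcp [0.252  0.5166 0.2527] yaw 64.0->90.0 j6 1.43 gap 85.2 F [-1.  -0.3 -0.4] | d(tool now) [-449.5   53.2 -410.7] d(final axes) [-584.1   52.7 -172. ] rot [ -0.  -26.   -0.1]
t 0.20 tcp [0.252  0.5166 0.2527] yaw 64.0->120.0 j6 1.43 gap 85.2 F [-1.  -0.3 -0.4] | d(tool now) [-449.5   53.2 -410.7] d(final axes) [-591.9   52.7  143.1] rot [ -0.  -56.   -0.1]
t 0.20 tcp [0.252  0.5166 0.2527] yaw 64.0->150.0 j6 1.43 gap 85.2 F [-1.  -0.3 -0.4] | d(tool now) [-449.5   53.2 -410.7] d(final axes) [-441.    52.7  419.8] rot [ -0.1 -86.   -0. ]
```

```bash
cat >> h.py <<'E'
def steps(x,y,z,yaw=None,n=8):
    """the way to a goal as n even tool-axis steps (each in the axes as they stand at its start)"""
    p,R,s=pose(); d,rv=go(x,y,z,yaw)
    g=np.array([x,y,z]); st_=(g-p)/n; rot=Ro.from_rotvec(np.radians(rv)/n)
    for i in range(n):
        print('   ',(R.as_matrix().T@st_*1000).round(1),np.degrees(rot.as_rotvec()).round(1)); R=R*rot
E
python3 - <<'E'
from h import *
steps(.424,-.0675,.2,0,13)
E
```

```text
t 0.20 tcp [0.252  0.5166 0.2527] yaw 64.0->0.0 j6 1.43 gap 85.2 F [-1.  -0.3 -0.4] | d(tool now) [-449.5   53.2 -410.7] d(final axes) [ 172.    52.7 -584.1] rot [ 0.  64.  -0.1]
    [-34.6   4.1 -31.6] [ 0.   4.9 -0. ]
    [-31.7   4.1 -34.4] [ 0.   4.9 -0. ]
    [-28.7   4.1 -37. ] [ 0.   4.9 -0. ]
    [-25.4   4.1 -39.4] [ 0.   4.9 -0. ]
    [-21.9   4.1 -41.4] [ 0.   4.9 -0. ]
    [-18.3   4.1 -43.1] [ 0.   4.9 -0. ]
    [-14.5   4.1 -44.5] [ 0.   4.9 -0. ]
    [-10.6   4.1 -45.6] [ 0.   4.9 -0. ]
    [ -6.7   4.1 -46.4] [ 0.   4.9 -0. ]
    [ -2.7   4.1 -46.8] [ 0.   4.9 -0. ]
    [  1.3   4.1 -46.8] [ 0.   4.9 -0. ]
    [  5.4   4.1 -46.5] [ 0.   4.9 -0. ]
    [  9.3   4.1 -45.9] [ 0.   4.9 -0. ]
```

drive_tool(plan="0.2 -34.5 4 -31.5 0 5 0; 0.2 -31.5 4 -34.5 0 5 0; 0.2 -28.5 4 -37 0 5 0; 0.2 -25.5 4 -39.5 0 5 0; 0.2 -22 4 -41.5 0 5 0; 0.2 -18 4 -43 0 5 0; 0.2 -14.5 4 -44.5 0 5 0; 0.2 -10.5 4 -45.5 0 5 0", grip_force=40)

```text
clock: 1.2
tcp_pos: [0.3555, 0.1489, 0.2187]
orientation: [-0.692, 0.693, 0.142, -0.141]
wrist_force: [1.0, -0.7, 0.0]
finger_gap: 0.051
```

```bash
python3 - <<'E'
from h import *
steps(.424,-.0675,.16,0,8)
E
```

```text
t 1.20 tcp [0.3555 0.1489 0.2187] yaw 23.1->0.0 j6 1.36 gap 51.0 F [ 1.  -0.7  0. ] | d(tool now) [ -22.    59.  -225.8] d(final axes) [  68.5   58.7 -216.4] rot [ 0.1 23.1  0.1]
    [ -2.7   7.4 -28.2] [0.  2.9 0. ]
    [ -1.3   7.4 -28.3] [0.  2.9 0. ]
    [  0.1   7.4 -28.4] [0.  2.9 0. ]
    [  1.5   7.4 -28.3] [0.  2.9 0. ]
    [  3.    7.4 -28.2] [0.  2.9 0. ]
    [  4.4   7.4 -28. ] [0.  2.9 0. ]
    [  5.8   7.3 -27.8] [0.  2.9 0. ]
    [  7.2   7.3 -27.4] [0.  2.9 0. ]
```

drive_tool(plan="0.2 -3 7.5 -28.5 0 3 0; 0.2 -1 7.5 -28.5 0 3 0; 0.2 0 7.5 -28.5 0 3 0; 0.2 1.5 7.5 -28.5 0 3 0; 0.2 3 7.5 -28.5 0 3 0; 0.2 4.5 7.5 -28 0 3 0; 0.2 6 7.5 -28 0 3 0; 0.2 7 7.5 -27.5 0 3 0")

```text
clock: 2.2
tcp_pos: [0.4223, -0.0789, 0.1576]
orientation: [-0.707, 0.707, -0.011, 0.013]
wrist_force: [0.5, -0.2, 0.1]
finger_gap: 0.0512
```

```bash
python3 - <<'E'
from h import *
shot('wrist','w1'); bells('b1'); go(.424,-.0675,.092,0)
E
```

```text
bell? [0.6581 0.7014] 31 [0.025 0.023] 0.109
bell? [ 0.5253 -0.4292] 34 [0.015 0.017] 0.106
bell? [ 0.4432 -0.2434] 24 [0.017 0.012] 0.105
t 2.30 tcp [ 0.4227 -0.0799  0.1572] yaw -2.0->0.0 j6 1.23 gap 51.1 F [0.6 0.3 0. ] | d(tool now) [ 0.7 65.2 12.5] d(final axes) [ 1.3 65.2 12.4] rot [ 0.1 -2.   0.2]
```

View pics/w1.png

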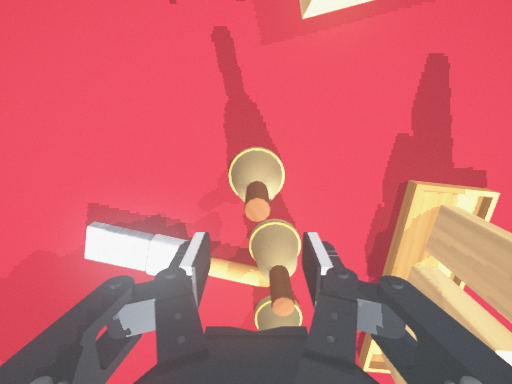

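```bash
cat >> h.py <<'E'
def wbells(f):
    c=cams.calibration('wrist'); im,d=shot('wrist',f); P=pts(d,c); h=P[...,2]
    hsv=cv2.cvtColor(im,cv2.COLOR_RGB2HSV)
    for m in comps((h>.1)&(h<.112)&(d>.03)&(P[...,0]<.75),25):
        q=P[m]; print('wb',q.mean(0).round(4),len(q),np.ptp(q[:,:2],axis=0).round(3),np.argwhere(m).mean(0)[::-1].round())
E
python3 - <<'E'
from h import *
wbells('w1b')
E
```

```text
wb [ 0.4244 -0.069   0.1044] 541 [0.018 0.017] [256. 207.]
wb [ 0.6073 -0.1502  0.1047] 356 [0.007 0.029] [506. 301.]
wb [ 0.4411 -0.146   0.1041] 427 [0.017 0.018] [282. 303.]
wb [ 0.6035 -0.1811  0.1057] 408 [0.029 0.006] [493. 336.]
```

drive_tool(plan="0.2 1 0 11.5 0 -2 0; 0.2 0 0 0 0 0 0; 0.2 0 25 0 0 0 0; 0.2 0 25 0 0 0 0; 0.2 0 13 0 0 0 0; 0.2 0 0 0 0 0 0")

```text
clock: 3.1
tcp_pos: [0.4236, -0.0617, 0.0949]
orientation: [-0.707, 0.707, 0.007, -0.003]
wrist_force: [0.6, 0.1, -0.5]
finger_gap: 0.051
```

```bash
python3 - <<'E'
from h import *
go(.4244,-.0683,.092,0)
E
```

```text
t 3.10 tcp [ 0.4236 -0.0617  0.0949] yaw 0.8->0.0 j6 1.22 gap 51.0 F [ 0.6  0.1 -0.5] | d(tool now) [ 0.7  2.9 -6.6] d(final axes) [ 0.8  2.9 -6.6] rot [0.  0.8 0.3]
```

drive_tool(plan="0.2 1 3 -6.5 0 0 0; 0.2 0 0 0 0 0 0; -1 0 0 0 0 0 0; -1 0 0 0 0 0 0; -1 0 0 0 0 0 0; -1 0 0 0 0 0 0; -1 0 0 0 0 0 0")

```text
clock: 3.98
tcp_pos: [0.4256, -0.069, 0.0935]
orientation: [-0.707, 0.707, 0.007, -0.002]
wrist_force: [-0.7, -0.7, -1.1]
finger_gap: 0.0168
```

```bash
python3 - <<'E'
from h import *
go(.4244,-.0683,.15,0)
E
```

```text
t 3.98 tcp [ 0.4256 -0.069   0.0935] yaw 0.8->0.0 j6 1.21 gap 16.8 F [-0.7 -0.7 -1.1] | d(tool now) [ -0.8 -56.5   0.6] d(final axes) [ -1.2 -56.5   0.7] rot [0.1 0.8 0.4]
```

```bash
cat >> h.py <<'E'
def cw(lx,ly,c=(.5538,.2017),a=11.46):
    a=np.radians(a); return c[0]+np.cos(a)*lx-np.sin(a)*ly, c[1]+np.sin(a)*lx+np.cos(a)*ly
E
python3 - <<'E'
from h import *
for lx in(.003,-.069):
    for ly in (.072,0,-.072): print(lx,ly,np.round(cw(lx,ly),4))
x,y=cw(.003,.072); steps(x,y,.215,0,9)
E
```

```text
0.003 0.072 [0.5424 0.2729]
0.003 0 [0.5567 0.2023]
0.003 -0.072 [0.571  0.1317]
-0.069 0.072 [0.4719 0.2586]
-0.069 0 [0.4862 0.188 ]
-0.069 -0.072 [0.5005 0.1174]
t 3.98 tcp [ 0.4256 -0.069   0.0935] yaw 0.8->0.0 j6 1.21 gap 16.8 F [-0.7 -0.7 -1.1] | d(tool now) [ 122.3 -121.   340.1] d(final axes) [ 116.8 -121.5  341.8] rot [0.1 0.8 0.4]
    [ 13.6 -13.4  37.8] [0.  0.1 0. ]
    [ 13.5 -13.5  37.8] [0.  0.1 0. ]
    [ 13.4 -13.5  37.8] [0.  0.1 0. ]
    [ 13.4 -13.5  37.9] [0.  0.1 0. ]
    [ 13.3 -13.5  37.9] [0.  0.1 0. ]
    [ 13.2 -13.5  37.9] [0.  0.1 0. ]
    [ 13.2 -13.5  37.9] [0.  0.1 0. ]
    [ 13.1 -13.5  37.9] [0.  0.1 0. ]
    [ 13.  -13.5  38. ] [0.  0.1 0. ]
```

drive_tool(plan="-1 0 -30 0 0 0 0; -1 0 -40 0 0 0 0; -1 0 -40 20 0 0 0; -1 20 -10 55 0 0 0; -1 25 0 55 0 0 0; -1 25 0 55 0 0 0; -1 25 0 55 0 0 0; -1 0 0 0 0 0 0")

```text
clock: 4.97
tcp_pos: [0.5199, 0.1794, 0.2166]
orientation: [0.707, -0.707, -0.006, 0.0]
wrist_force: [-0.3, -1.2, -3.2]
finger_gap: 0.0168
```

```bash
python3 - <<'E'
from h import *
go(.5424,.2729,.215,0)
E
```

```text
t 4.97 tcp [0.5199 0.1794 0.2166] yaw 0.5->0.0 j6 1.75 gap 16.8 F [-0.3 -1.2 -3.2] | d(tool now) [23.3  1.8 93.3] d(final axes) [22.5  1.6 93.5] rot [-0.   0.5  0.4]
```

drive_tool(plan="-1 12 0 46 0 0 0; -1 11 0 46 0 0 0; -1 0 0 0 0 0 0; -1 0 0 0 0 0 0")

```text
clock: 5.48
tcp_pos: [0.5409, 0.271, 0.2142]
orientation: [-0.706, 0.708, 0.003, -0.002]
wrist_force: [0.2, -0.6, -1.6]
finger_gap: 0.0167
```

```bash
python3 - <<'E'
from h import *
go(.5424,.2729,.1045,0)
shot('wrist','w2')
E
```

```text
t 5.47 tcp [0.5409 0.271  0.2142] yaw 0.4->-0.0 j6 1.90 gap 16.7 F [ 0.2 -0.6 -1.6] | d(tool now) [  1.3 109.7   2.3] d(final axes) [  1.5 109.7   1.9] rot [0.2 0.4 0.1]
```

View pics/w2.png

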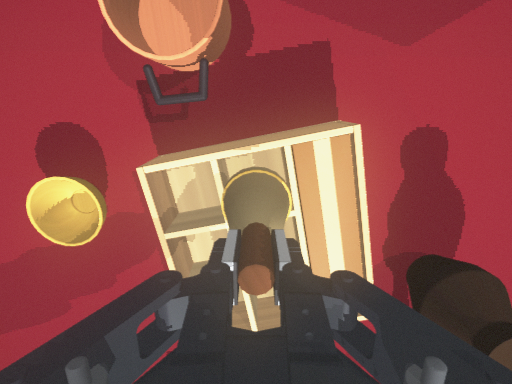

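drive_tool(plan="-1 1 30 2 0 0 0; -1 0 35 0 0 0 0; -1 0 20 0 0 0 0; -1 0 10 0 0 0 0; -1 0 5 0 0 0 0; -1 0 0 0 0 0 0; -1 0 0 0 0 0 0")

```text
clock: 6.4
tcp_pos: [0.5433, 0.2654, 0.1154]
orientation: [-0.706, 0.708, 0.001, 0.003]
wrist_force: [0.2, -0.1, -2.5]
finger_gap: 0.0168
```

```bash
python3 - <<'E'
from h import *
go(.5424,.2729,.1045,0)
E
```

```text
t 6.40 tcp [0.5433 0.2654 0.1154] yaw -0.1->-0.0 j6 1.90 gap 16.8 F [ 0.2 -0.1 -2.5] | d(tool now) [-1.  10.8  7.6] d(final axes) [-0.9 10.9  7.5] rot [ 0.2 -0.1  0.4]
```

drive_tool(plan="-1 -1 0 7 0 0 0; -1 0 0 0 0 0 0; -1 0 0 0 0 0 0")

```text
clock: 6.78
tcp_pos: [0.5431, 0.2737, 0.1169]
orientation: [-0.706, 0.708, 0.003, 0.004]
wrist_force: [0.1, 0.3, -3.1]
finger_gap: 0.0168
```

```bash
python3 - <<'E'
from h import *
go(.5424,.2729,.1045,0)
shot('top','t2'); shot('wrist','w3')
im=cv2.imread('pics/t2.png'); cv2.imwrite('pics/t2c.png',cv2.resize(im[130:250,130:290],None,fx=5,fy=5,interpolation=cv2.INTER_CUBIC))
E
```

```text
t 6.78 tcp [0.5431 0.2737 0.1169] yaw -0.1->-0.0 j6 1.91 gap 16.8 F [ 0.1  0.3 -3.1] | d(tool now) [-0.8 12.4 -0.7] d(final axes) [-0.7 12.4 -0.8] rot [ 0.1 -0.1  0.5]
```

View pics/w3.png

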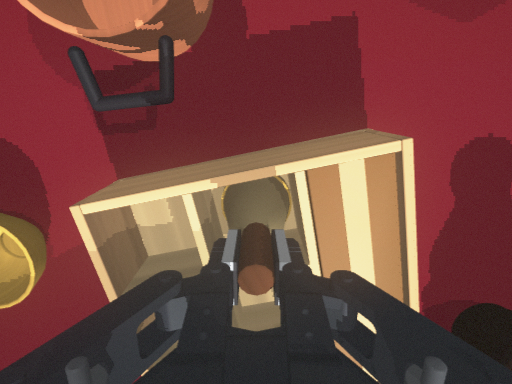

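drive_tool(plan="-1 -1 6 -1 0 0 0; -1 0 5 0 0 0 0; -1 0 0 0 0 0 0; -1 0 0 0 0 0 0")

```text
clock: 7.38
tcp_pos: [0.5417, 0.2721, 0.1044]
orientation: [-0.706, 0.708, 0.002, 0.003]
wrist_force: [-0.4, -0.5, -1.7]
finger_gap: 0.0171
```

```bash
python3 - <<'E'
from h import *
go(.5424,.2729,.1035,0)
E
```

```text
t 7.38 tcp [0.5417 0.2721 0.1044] yaw -0.1->0.0 j6 1.91 gap 17.1 F [-0.4 -0.5 -1.7] | d(tool now) [0.7 0.9 0.8] d(final axes) [0.7 0.9 0.8] rot [ 0.2 -0.1  0.4]
```

drive_tool(plan="-1 0 1 0 0 0 0; 0.2 0 0 0 0 0 0; 0.2 0 0 0 0 0 0; 0.2 0 0 0 0 0 0; 0.2 0 -20 0 0 0 0; 0.2 0 -40 0 0 0 0; 0.2 0 -30 0 0 0 0; 0.2 0 0 0 0 0 0")

```text
clock: 8.38
tcp_pos: [0.5419, 0.2725, 0.1971]
orientation: [-0.706, 0.708, 0.003, 0.004]
wrist_force: [0.1, -0.1, -0.7]
finger_gap: 0.0514
```

```bash
python3 - <<'E'
from h import *
wbells('w4'); bells('t3')
go(.4412,-.13,.17,0)
E
```

```text
wb [0.5434 0.2815 0.106 ] 87 [0.016 0.007] [255. 192.]
bell? [0.6584 0.7011] 28 [0.024 0.024] 0.108
bell? [0.5385 0.2711] 9 [0.011 0.011] 0.109
bell? [ 0.5254 -0.4292] 32 [0.015 0.016] 0.106
bell? [ 0.444  -0.2414] 33 [0.016 0.014] 0.106
bell? [ 0.4409 -0.1455] 34 [0.017 0.017] 0.106
t 8.47 tcp [0.5405 0.272  0.1943] yaw -0.1->0.0 j6 1.91 gap 50.7 F [ 0.6  0.6 -0.7] | d(tool now) [ -98.5   25.1 -402.2] d(final axes) [ -99.3   24.3 -402. ] rot [ 0.2 -0.1  0.3]
```

View pics/w4.png

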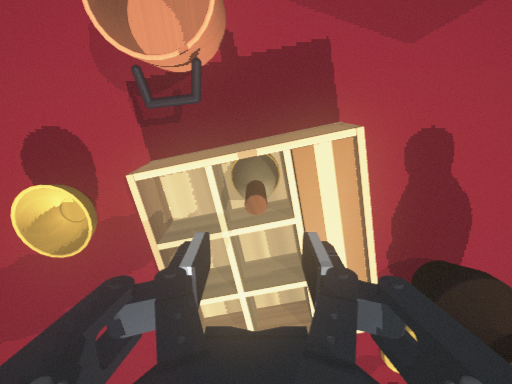

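drive_tool(plan="0.2 -12 0 -50 0 0 0; 0.2 -12 0 -50 0 0 0; 0.2 -12 0 -50 0 0 0; 0.2 -12 0 -50 0 0 0; 0.2 -12 0 -50 0 0 0; 0.2 -12 8 -50 0 0 0; 0.2 -12 8 -50 0 0 0; 0.2 -12 8 -40 0 0 0")

```text
clock: 9.48
tcp_pos: [0.436, -0.1261, 0.1584]
orientation: [-0.706, 0.708, -0.002, -0.005]
wrist_force: [0.6, -1.4, -1.0]
finger_gap: 0.0511
```

drive_tool(plan="0.2 0 0 0 0 0 0; 0.2 0 0 0 0 0 0")

```text
clock: 9.72
tcp_pos: [0.4334, -0.1273, 0.1555]
orientation: [-0.707, 0.707, -0.006, -0.005]
wrist_force: [0.5, -0.4, 0.3]
finger_gap: 0.0514
```

```bash
python3 - <<'E'
from h import *
wbells('w5')
go(.441,-.1457,.0935,0)
E
```

```text
wb [ 0.4413 -0.1466  0.1043] 497 [0.017 0.017] [267. 249.]
wb [ 0.6068 -0.1533  0.1037] 237 [0.005 0.022] [507. 259.]
wb [ 0.5954 -0.1902  0.106 ] 882 [0.032 0.032] [480. 306.]
t 9.78 tcp [ 0.4334 -0.127   0.1555] yaw -0.0->0.0 j6 1.11 gap 51.3 F [ 0.4 -0.9 -1.1] | d(tool now) [  8.5  61.9 -18.7] d(final axes) [  7.6  62.  -18.7] rot [ 0.  -0.  -0.9]
```

drive_tool(plan="0.2 8 0 -18.5 0 0 -1; 0.2 0 0 0 0 0 0; 0.2 0 25 0 0 0 0; 0.2 0 25 0 0 0 0; 0.2 0 11 0 0 0 0; 0.2 0 0 0 0 0 0; 0.2 0 0 0 0 0 0")

```text
clock: 10.65
tcp_pos: [0.4458, -0.1446, 0.0949]
orientation: [-0.706, 0.708, 0.005, 0.0]
wrist_force: [-0.2, 0.5, 0.9]
finger_gap: 0.0511
```

```bash
python3 - <<'E'
from h import *
go(.441,-.1457,.0935,0)
E
```

```text
t 10.65 tcp [ 0.4458 -0.1446  0.0949] yaw 0.4->0.0 j6 1.08 gap 51.1 F [-0.2  0.5  0.9] | d(tool now) [-4.8  1.3 -1.1] d(final axes) [-4.8  1.4 -1.1] rot [0.1 0.4 0.5]
```

Close, then lift and carry toward cell (-69,+72).

drive_tool(plan="0.2 -4.5 1.5 -1 0 0 0; 0.2 0 0 0 0 0 0; -1 0 0 0 0 0 0; -1 0 0 0 0 0 0; -1 0 0 0 0 0 0; -1 0 0 0 0 0 0; -1 0 0 0 0 0 0")

```text
clock: 11.52
tcp_pos: [0.4419, -0.1461, 0.0949]
orientation: [-0.706, 0.708, 0.006, 0.001]
wrist_force: [-0.2, 0.2, -0.3]
finger_gap: 0.0167
```

```bash
python3 - <<'E'
from h import *
x,y=cw(-.069,.072);go(x,y,.215,0)
E
```

```text
t 11.53 tcp [ 0.4419 -0.1461  0.0949] yaw 0.4->0.0 j6 1.07 gap 16.7 F [-0.2  0.2 -0.3] | d(tool now) [  34.  -121.   404.1] d(final axes) [  30.  -120.1  404.7] rot [0.2 0.4 0.6]
```

drive_tool(plan="-1 0 -30 0 0 0 0; -1 0 -40 0 0 0 0; -1 0 -40 20 0 0 0; -1 5 -5 50 0 0 0; -1 5 0 52 0 0 0; -1 5 0 52 0 0 0; -1 5 0 52 0 0 0; -1 5 0 52 0 0 0")

```text
clock: 12.52
tcp_pos: [0.464, 0.1374, 0.2108]
orientation: [-0.707, 0.707, 0.001, 0.003]
wrist_force: [0.8, -0.9, -2.3]
finger_gap: 0.0169
```

```bash
python3 - <<'E'
from h import *
x,y=cw(-.069,.072);go(x,y,.215,0)
E
```

```text
t 12.53 tcp [0.464  0.1374 0.2108] yaw -0.2->0.0 j6 1.70 gap 16.9 F [ 0.8 -0.9 -2.3] | d(tool now) [  7.6  -4.3 121.1] d(final axes) [  7.9  -4.2 121.1] rot [ 0.1 -0.2  0.4]
```

drive_tool(plan="-1 4 -2 40 0 0 0; -1 4 0 40 0 0 0; -1 0 0 30 0 0 0; -1 0 0 0 0 0 0; -1 0 0 0 0 0 0")

```text
clock: 13.15
tcp_pos: [0.4697, 0.2542, 0.2096]
orientation: [-0.706, 0.708, 0.002, -0.001]
wrist_force: [-0.1, -0.3, -2.9]
finger_gap: 0.0168
```

```bash
python3 - <<'E'
from h import *
x,y=cw(-.069,.072);go(x,y,.106,0)
E
```

```text
t 13.15 tcp [0.4697 0.2542 0.2096] yaw 0.2->-0.0 j6 1.91 gap 16.8 F [-0.1 -0.3 -2.9] | d(tool now) [  2.1 103.6   4.7] d(final axes) [  2.2 103.6   4.4] rot [0.2 0.2 0.1]
```

drive_tool(plan="-1 2 18 5 0 0 0; -1 0 0 0 0 0 0; -1 0 0 0 0 0 0")

```text
clock: 13.52
tcp_pos: [0.4718, 0.2565, 0.1916]
orientation: [-0.706, 0.709, 0.001, 0.0]
wrist_force: [-0.0, 0.5, -4.0]
finger_gap: 0.0165
```

```bash
python3 - <<'E'
from h import *
x,y=cw(-.069,.072);go(x,y,.106,0)
E
```

```text
t 13.53 tcp [0.4718 0.2565 0.1916] yaw 0.0->-0.0 j6 1.92 gap 16.5 F [-0.   0.5 -4. ] | d(tool now) [ 0.  85.6  2.5] d(final axes) [ 0.1 85.6  2.1] rot [0.2 0.  0. ]
```

drive_tool(plan="-1 0 25 3 0 0 0; -1 0 25 1 0 0 0; -1 0 12 1 0 0 0; -1 0 0 0 0 0 0; -1 0 0 0 0 0 0")

```text
clock: 14.15
tcp_pos: [0.4746, 0.2598, 0.1326]
orientation: [-0.706, 0.708, 0.001, 0.003]
wrist_force: [-0.1, 0.1, -4.2]
finger_gap: 0.017
```

```bash
python3 - <<'E'
from h import *
x,y=cw(-.069,.072);go(x,y,.105,0)
E
```

```text
t 14.15 tcp [0.4746 0.2598 0.1326] yaw -0.2->-0.0 j6 1.93 gap 17.0 F [-0.1  0.1 -4.2] | d(tool now) [-2.9 27.6 -1.2] d(final axes) [-2.7 27.6 -1.2] rot [ 0.1 -0.2  0.4]
```

drive_tool(plan="-1 -2.5 15 -1 0 0 0; -1 0 8 0 0 0 0; -1 0 5 0 0 0 0; -1 0 0 0 0 0 0; -1 0 0 0 0 0 0")

```text
clock: 14.78
tcp_pos: [0.4728, 0.2593, 0.1048]
orientation: [-0.707, 0.707, 0.002, 0.004]
wrist_force: [-0.2, -0.6, -1.5]
finger_gap: 0.0168
```

```bash
python3 - <<'E'
from h import *
x,y=cw(-.069,.072);go(x,y,.105,0)
E
```

```text
t 14.78 tcp [0.4728 0.2593 0.1048] yaw -0.1->0.0 j6 1.93 gap 16.8 F [-0.2 -0.6 -1.5] | d(tool now) [-0.9 -0.3 -0.7] d(final axes) [-0.9 -0.2 -0.7] rot [ 0.  -0.1  0.5]
```

drive_tool(plan="0 0 0 0 0 0 0; 0 0 0 0 0 0 0; 0 0 0 0 0 0 0; 0 0 -20 0 0 0 0; 0 0 -40 0 0 0 0; 0 0 -30 0 0 0 0; 0 0 0 -30 0 0 0; 0 0 0 -30 0 0 0")

```text
clock: 15.78
tcp_pos: [0.4739, 0.2, 0.1988]
orientation: [0.707, -0.707, -0.005, -0.005]
wrist_force: [-0.6, 0.1, -0.6]
finger_gap: 0.0424
```

```bash
python3 - <<'E'
from h import *
bells('t4')
go(.4441,-.2414,.17,0)
E
```

```text
bell? [0.7484 0.1252] 6 [0.002 0.02 ] 0.104
bell? [0.6578 0.7014] 29 [0.024 0.023] 0.108
bell? [ 0.5254 -0.4288] 35 [0.015 0.016] 0.106
bell? [ 0.4439 -0.2411] 35 [0.017 0.014] 0.106
t 15.82 tcp [0.4739 0.1972 0.1989] yaw -0.1->0.0 j6 1.81 gap 42.7 F [-0.6 -1.9 -0.6] | d(tool now) [ -29.6   29.4 -438.6] d(final axes) [ -29.8   28.9 -438.6] rot [ 0.1 -0.1  0.8]
```

drive_tool(plan="0 -3 0 -50 0 0 0; 0 -4 0 -55 0 0 0; 0 -4 0 -55 0 0 0; 0 -4 0 -55 0 0 0; 0 -4 0 -55 0 0 0; 0 -4 10 -55 0 0 0; 0 -4 10 -55 0 0 0; 0 -4 9 -45 0 0 0")

```text
clock: 16.82
tcp_pos: [0.4466, -0.2389, 0.1727]
orientation: [-0.705, 0.709, 0.011, 0.008]
wrist_force: [1.0, -0.9, -0.3]
finger_gap: 0.0426
```

drive_tool(plan="0 0 0 0 0 0 0; 0 0 0 0 0 0 0")

```text
clock: 17.08
tcp_pos: [0.4461, -0.2414, 0.172]
orientation: [-0.706, 0.709, 0.008, 0.01]
wrist_force: [0.0, 0.9, -0.3]
finger_gap: 0.0432
```

```bash
python3 - <<'E'
from h import *
wbells('w6')
go(.4441,-.2414,.0945,0)
E
```

```text
wb [ 0.6078 -0.1508  0.105 ] 562 [0.015 0.032] [504.  79.]
wb [ 0.5897 -0.2046  0.1062] 1040 [0.012 0.053] [460. 162.]
wb [ 0.4442 -0.2426  0.1043] 455 [0.018 0.018] [249. 215.]
wb [ 0.5806 -0.2756  0.1061] 913 [0.035 0.053] [428. 254.]
t 17.12 tcp [ 0.4463 -0.2413  0.1721] yaw -0.1->-0.0 j6 0.91 gap 43.1 F [1.6 0.6 0. ] | d(tool now) [-4.2 77.5  0.2] d(final axes) [-2.2 77.6 -0.1] rot [ 0.3 -0.1  1.5]
```

drive_tool(plan="0 -2 25 -1 0 0 1.5; 0 0 25 0 0 0 0; 0 0 25 0 0 0 0; 0 0 2 0 0 0 0; 0 0 0 0 0 0 0")

```text
clock: 17.75
tcp_pos: [0.4455, -0.2369, 0.0907]
orientation: [-0.706, 0.708, 0.001, -0.004]
wrist_force: [0.4, 0.2, 0.1]
finger_gap: 0.0428
```

```bash
python3 - <<'E'
from h import *
go(.4441,-.2420,.0945,0)
E
```

```text
t 17.75 tcp [ 0.4455 -0.2369  0.0907] yaw 0.4->0.0 j6 0.92 gap 42.8 F [0.4 0.2 0.1] | d(tool now) [-1.4 -3.8 -5.1] d(final axes) [-1.4 -3.8 -5.1] rot [ 0.2  0.4 -0.3]
```

drive_tool(plan="0 -1 -4 -5 0 0 0; 0 0 0 0 0 0 0; -1 0 0 0 0 0 0; -1 0 0 0 0 0 0; -1 0 0 0 0 0 0; -1 0 0 0 0 0 0; -1 0 0 0 0 0 0")

```text
clock: 18.62
tcp_pos: [0.4457, -0.2428, 0.0972]
orientation: [-0.705, 0.709, 0.002, -0.003]
wrist_force: [-0.2, 0.8, 0.1]
finger_gap: 0.017
```

```bash
python3 - <<'E'
from h import *
x,y=cw(.003,0);go(x,y,.215,0)
E
```

```text
t 18.62 tcp [ 0.4457 -0.2428  0.0972] yaw 0.5->-0.0 j6 0.91 gap 17.0 F [-0.2  0.8  0.1] | d(tool now) [ 114.4 -120.7  443.5] d(final axes) [ 111.1 -117.8  445.1] rot [ 0.3  0.5 -0.1]
```

drive_tool(plan="-1 0 -30 0 0 0 0; -1 0 -45 0 0 0 0; -1 0 -45 20 0 0 0; -1 14 -5 55 0 0 0; -1 14 0 55 0 0 0; -1 14 0 55 0 0 0; -1 14 0 55 0 0 0; -1 14 0 55 0 0 0")

```text
clock: 19.62
tcp_pos: [0.5151, 0.0583, 0.2225]
orientation: [-0.706, 0.708, -0.002, -0.001]
wrist_force: [1.6, -0.7, -2.6]
finger_gap: 0.0167
```

```bash
python3 - <<'E'
from h import *
x,y=cw(.003,0);go(x,y,.215,0)
E
```

```text
t 19.62 tcp [0.5151 0.0583 0.2225] yaw -0.1->-0.0 j6 1.53 gap 16.7 F [ 1.6 -0.7 -2.6] | d(tool now) [ 41.3   6.9 144.1] d(final axes) [ 41.6   7.5 144. ] rot [ 0.2 -0.1 -0.2]
```

drive_tool(plan="-1 13 0 45 0 0 0; -1 13 0 45 0 0 0; -1 12 0 40 0 0 0; -1 0 0 0 0 0 0; -1 0 0 0 0 0 0")

```text
clock: 20.25
tcp_pos: [0.5524, 0.1967, 0.2187]
orientation: [-0.705, 0.709, -0.001, -0.005]
wrist_force: [0.0, -0.2, -2.6]
finger_gap: 0.0172
```

```bash
python3 - <<'E'
from h import *
x,y=cw(.003,0);go(x,y,.18,0)
E
```

```text
t 20.25 tcp [0.5524 0.1967 0.2187] yaw 0.3->0.0 j6 1.77 gap 17.2 F [ 0.  -0.2 -2.6] | d(tool now) [ 4.7 38.6  5.8] d(final axes) [ 4.3 38.7  5.6] rot [ 0.3  0.3 -0.5]
```

drive_tool(plan="-1 4 20 5 0 0 0; -1 0 18 0 0 0 0; -1 0 0 0 0 0 0; -1 0 0 0 0 0 0")

```text
clock: 20.75
tcp_pos: [0.5555, 0.1975, 0.1804]
orientation: [-0.705, 0.709, -0.003, -0.003]
wrist_force: [0.4, -1.2, -2.9]
finger_gap: 0.0168
```

```bash
python3 - <<'E'
from h import *
x,y=cw(.003,0);go(x,y,.1075,0)
E
```

```text
t 20.75 tcp [0.5555 0.1975 0.1804] yaw -0.0->-0.0 j6 1.78 gap 16.8 F [ 0.4 -1.2 -2.9] | d(tool now) [ 1.9 72.9  5.2] d(final axes) [ 1.3 72.9  4.8] rot [ 0.3 -0.  -0.5]
```

drive_tool(plan="-1 1.5 0 4.5 0 0 0; -1 0 0 0 0 0 0; -1 0 20 2 0 0 0; -1 0 20 1 0 0 0; -1 0 15 1 0 0 0; -1 0 0 0 0 0 0; -1 0 0 0 0 0 0")

```text
clock: 21.62
tcp_pos: [0.5595, 0.2059, 0.1285]
orientation: [-0.705, 0.709, -0.001, -0.0]
wrist_force: [0.7, 0.0, -2.7]
finger_gap: 0.0168
```

```bash
python3 - <<'E'
from h import *
x,y=cw(.003,0);go(x,y,.1075,0)
E
```

```text
t 21.62 tcp [0.5595 0.2059 0.1285] yaw -0.1->0.0 j6 1.79 gap 16.8 F [ 0.7  0.  -2.7] | d(tool now) [-2.8 21.  -3.5] d(final axes) [-2.8 21.  -3.6] rot [ 0.3 -0.1 -0.1]
```

drive_tool(plan="-1 -2.5 5 -3.5 0 0 0; -1 0 8 0 0 0 0; -1 0 7 0 0 0 0; -1 0 0 0 0 0 0; -1 0 0 0 0 0 0")

```text
clock: 22.25
tcp_pos: [0.5576, 0.2025, 0.1085]
orientation: [-0.706, 0.709, -0.0, 0.0]
wrist_force: [0.4, 1.0, -3.1]
finger_gap: 0.0167
```

```bash
python3 - <<'E'
from h import *
x,y=cw(.003,0);go(x,y,.1075,0)
E
```

```text
t 22.25 tcp [0.5576 0.2025 0.1085] yaw -0.1->-0.0 j6 1.79 gap 16.7 F [ 0.4  1.  -3.1] | d(tool now) [-0.8  1.  -0.2] d(final axes) [-0.8  1.  -0.2] rot [ 0.2 -0.1  0. ]
```

drive_tool(plan="-1 0 1.5 0 0 0 0; 0 0 0 0 0 0 0; 0 0 0 0 0 0 0; 0 0 0 0 0 0 0; 0 0 -20 0 0 0 0; 0 0 -40 0 0 0 0; 0 0 -40 0 0 0 0; 0 0 0 -30 0 0 0")

```text
clock: 23.25
tcp_pos: [0.5586, 0.1741, 0.2119]
orientation: [-0.706, 0.708, 0.002, 0.001]
wrist_force: [1.2, 0.1, -1.2]
finger_gap: 0.0428
```

```bash
python3 - <<'E'
from h import *
bells('t5')
go(.5254,-.4288,.18,0)
E
```

```text
bell? [0.658  0.7022] 29 [0.024 0.017] 0.108
bell? [0.6326 0.7108] 11 [0.008 0.023] 0.108
bell? [ 0.6116 -0.1801] 7 [0.02  0.003] 0.105
bell? [ 0.5251 -0.4289] 34 [0.015 0.017] 0.106
t 23.30 tcp [0.5578 0.17   0.2103] yaw -0.1->0.0 j6 1.73 gap 42.7 F [-0.4 -2.8 -0.4] | d(tool now) [ -31.5   34.1 -598.7] d(final axes) [ -32.4   30.3 -598.8] rot [ 0.4 -0.1  0.1]
```

drive_tool(plan="0 -3 0 -55 0 0 0; 0 -3 0 -55 0 0 0; 0 -3 0 -55 0 0 0; 0 -3 0 -55 0 0 0; 0 -3 0 -55 0 0 0; 0 -3 0 -55 0 0 0; 0 -3 0 -55 0 0 0; 0 -3 0 -55 0 0 0")

```text
clock: 24.3
tcp_pos: [0.5342, -0.2801, 0.2146]
orientation: [-0.705, 0.71, 0.004, 0.001]
wrist_force: [0.9, 0.2, 0.5]
finger_gap: 0.0431
```

```bash
python3 - <<'E'
from h import *
go(.5254,-.4288,.18,0)
E
```

```text
t 24.30 tcp [ 0.5342 -0.2801  0.2146] yaw 0.3->-0.0 j6 0.95 gap 43.1 F [0.9 0.2 0.5] | d(tool now) [  -9.7   35.5 -148.4] d(final axes) [  -8.8   34.6 -148.7] rot [0.4 0.3 0.4]
```

drive_tool(plan="0 -3 10 -45 0.4 0 0.4; 0 -3 10 -45 0 0 0; 0 -3 15 -40 0 0 0; 0 0 0 0 0 0 0; 0 0 0 0 0 0 0")

```text
clock: 24.92
tcp_pos: [0.5238, -0.4192, 0.1783]
orientation: [-0.707, 0.707, -0.001, 0.001]
wrist_force: [-0.2, 0.3, -0.1]
finger_gap: 0.0426
```

```bash
python3 - <<'E'
from h import *
wbells('w7')
go(.5254,-.4295,.0945,0)
E
```

```text
wb [ 0.58   -0.3029  0.106 ] 381 [0.025 0.029] [344.  35.]
wb [ 0.526  -0.4316  0.1043] 414 [0.017 0.017] [257. 226.]
t 24.98 tcp [ 0.5238 -0.4191  0.1782] yaw -0.1->-0.0 j6 0.78 gap 42.6 F [ 0.4  1.1 -0.4] | d(tool now) [  1.6  83.7 -10.4] d(final axes) [  1.6  83.7 -10.4] rot [ 0.  -0.1  0. ]
```

drive_tool(plan="0 2 20 -11 0 0 0; 0 0 25 0 0 0 0; 0 0 25 0 0 0 0; 0 0 10 0 0 0 0; 0 0 0 0 0 0 0; 0 0 0 0 0 0 0")

```text
clock: 25.72
tcp_pos: [0.5286, -0.4278, 0.0953]
orientation: [-0.706, 0.708, 0.002, -0.0]
wrist_force: [0.2, 0.0, 0.1]
finger_gap: 0.0424
```

```bash
python3 - <<'E'
from h import *
go(.5257,-.4303,.0945,0)
E
```

```text
t 25.73 tcp [ 0.5286 -0.4278  0.0953] yaw 0.2->0.0 j6 0.77 gap 42.4 F [0.2 0.  0.1] | d(tool now) [-2.9  0.8 -2.4] d(final axes) [-2.9  0.8 -2.5] rot [0.1 0.2 0.1]
```

drive_tool(plan="0 -3 0.5 -2.5 0 0 0; 0 0 0 0 0 0 0; -1 0 0 0 0 0 0; -1 0 0 0 0 0 0; -1 0 0 0 0 0 0; -1 0 0 0 0 0 0; -1 0 0 0 0 0 0")

```text
clock: 26.6
tcp_pos: [0.5263, -0.4317, 0.0974]
orientation: [-0.705, 0.709, 0.003, 0.001]
wrist_force: [-0.2, -1.1, -0.1]
finger_gap: 0.0171
```

drive_tool(plan="-1 0 -30 0 0 0 0; -1 0 -45 0 0 0 0; -1 0 -45 0 0 0 0; -1 -4 -20 50 0 0 0; -1 -4 0 55 0 0 0; -1 -4 0 55 0 0 0; -1 -4 0 55 0 0 0; -1 -4 0 55 0 0 0")

```text
clock: 27.6
tcp_pos: [0.5028, -0.1562, 0.235]
orientation: [0.708, -0.707, 0.001, -0.001]
wrist_force: [1.3, -0.1, -2.4]
finger_gap: 0.0168
```

```bash
python3 - <<'E'
from h import *
x,y=cw(-.069,0);go(x,y,.22,0)
E
```

```text
t 27.60 tcp [ 0.5028 -0.1562  0.235 ] yaw -0.2->-0.0 j6 1.12 gap 16.8 F [ 1.3 -0.1 -2.4] | d(tool now) [-17.8  15.6 344.1] d(final axes) [-16.7  15.  344.2] rot [-0.1 -0.2 -0. ]
```

Release height will be ~0.1075.

drive_tool(plan="-1 -3 3 55 0 0 0; -1 -3 3 55 0 0 0; -1 -3 3 55 0 0 0; -1 -3 3 55 0 0 0; -1 -3 0 55 0 0 0; -1 -2 0 50 0 0 0; -1 0 0 0 0 0 0; -1 0 0 0 0 0 0")

```text
clock: 28.6
tcp_pos: [0.4813, 0.183, 0.2206]
orientation: [0.708, -0.706, 0.001, 0.003]
wrist_force: [1.6, -0.2, -3.1]
finger_gap: 0.0166
```

```bash
python3 - <<'E'
from h import *
x,y=cw(-.069,0);go(x,y,.18,0)
E
```

```text
t 28.60 tcp [0.4813 0.183  0.2206] yaw 0.2->0.0 j6 1.77 gap 16.6 F [ 1.6 -0.2 -3.1] | d(tool now) [ 5.1 40.6  4.9] d(final axes) [ 4.9 40.6  5. ] rot [-0.1  0.2 -0.3]
```

drive_tool(plan="-1 5 20 5 0 0 0; -1 0 20 0 0 0 0; -1 0 0 0 0 0 0; -1 0 0 0 0 0 0")

```text
clock: 29.1
tcp_pos: [0.487, 0.1835, 0.1802]
orientation: [0.707, -0.707, 0.003, 0.0]
wrist_force: [-0.4, -0.5, -3.1]
finger_gap: 0.0169
```

```bash
python3 - <<'E'
from h import *
x,y=cw(-.069,0);go(x,y,.1075,0)
E
```

```text
t 29.10 tcp [0.487  0.1835 0.1802] yaw -0.2->-0.0 j6 1.78 gap 16.9 F [-0.4 -0.5 -3.1] | d(tool now) [-0.6 72.7  4.4] d(final axes) [-0.9 72.7  4.5] rot [-0.1 -0.2 -0.3]
```

drive_tool(plan="-1 -1 0 4 0 0 0; -1 0 0 0 0 0 0; -1 0 20 1 0 0 0; -1 0 20 1 0 0 0; -1 0 12 0 0 0 0; -1 0 0 0 0 0 0; -1 0 0 0 0 0 0")

```text
clock: 29.98
tcp_pos: [0.4888, 0.1901, 0.1314]
orientation: [0.708, -0.706, 0.001, -0.003]
wrist_force: [0.6, -0.4, -2.6]
finger_gap: 0.0167
```

```bash
python3 - <<'E'
from h import *
x,y=cw(-.069,0);go(x,y,.1075,0)
E
```

```text
t 29.98 tcp [0.4888 0.1901 0.1314] yaw -0.3->0.0 j6 1.79 gap 16.7 F [ 0.6 -0.4 -2.6] | d(tool now) [-2.7 23.9 -2.2] d(final axes) [-2.7 23.9 -2.1] rot [-0.1 -0.3  0.2]
```

drive_tool(plan="-1 -2.5 8 -2 0 0 0; -1 0 8 0 0 0 0; -1 0 7 0 0 0 0; -1 0 1 0 0 0 0; -1 0 0 0 0 0 0")

```text
clock: 30.6
tcp_pos: [0.4877, 0.1884, 0.1079]
orientation: [0.708, -0.706, -0.001, -0.004]
wrist_force: [-1.0, 0.9, -0.7]
finger_gap: 0.0167
```

```bash
python3 - <<'E'
from h import *
x,y=cw(-.069,0);go(x,y,.1075,0)
E
```

```text
t 30.60 tcp [0.4877 0.1884 0.1079] yaw -0.3->0.0 j6 1.79 gap 16.7 F [-1.   0.9 -0.7] | d(tool now) [-1.5  0.4 -0.4] d(final axes) [-1.5  0.4 -0.4] rot [-0.2 -0.3  0.4]
```

drive_tool(plan="0 0 0 0 0 0 0; 0 0 0 0 0 0 0; 0 0 0 0 0 0 0; 0 0 -20 0 0 0 0; 0 0 -40 0 0 0 0; 0 0 -45 0 0 0 0; 0 0 0 -50 0 0 0; 0 0 0 -50 0 0 0")

```text
clock: 31.6
tcp_pos: [0.488, 0.0885, 0.217]
orientation: [0.708, -0.706, -0.005, -0.003]
wrist_force: [0.2, 0.1, 0.2]
finger_gap: 0.0429
```

drive_tool(plan="0 10 0 -55 0 0 0; 0 10 0 -55 0 0 0; 0 10 0 -50 0 0 0; 0 0 0 0 0 0 0")

```text
clock: 32.1
tcp_pos: [0.5198, -0.0793, 0.2185]
orientation: [0.708, -0.706, -0.005, -0.006]
wrist_force: [-0.9, 0.5, -0.2]
finger_gap: 0.0429
```

```bash
python3 - <<'E'
from h import *
bells('t6')
im=cv2.imread('pics/t6.png'); cv2.imwrite('pics/t6c.png',cv2.resize(im[100:310,100:420],None,fx=2.5,fy=2.5,interpolation=cv2.INTER_CUBIC))
go(.619,-.134,.2,-8.4)
E
```

```text
bell? [0.7485 0.1253] 8 [0.003 0.018] 0.104
bell? [0.6579 0.702 ] 27 [0.024 0.017] 0.108
bell? [0.6298 0.7015] 20 [0.014 0.038] 0.108
bell? [0.5524 0.201 ] 8 [0.008 0.011] 0.106
bell? [0.5388 0.2717] 9 [0.012 0.011] 0.108
bell? [0.5256 0.7152] 6 [0.001 0.012] 0.109
bell? [0.4852 0.185 ] 7 [0.009 0.005] 0.109
bell? [0.4707 0.2538] 9 [0.014 0.01 ] 0.108
t 32.15 tcp [ 0.5192 -0.0777  0.2185] yaw 0.0->-8.4 j6 1.26 gap 42.9 F [ 0.  -0.1 -0.1] | d(tool now) [ 99.4  19.8 -56.4] d(final axes) [106.9  18.5 -41.1] rot [-0.2  8.4  0.9]
```

View pics/t6c.png

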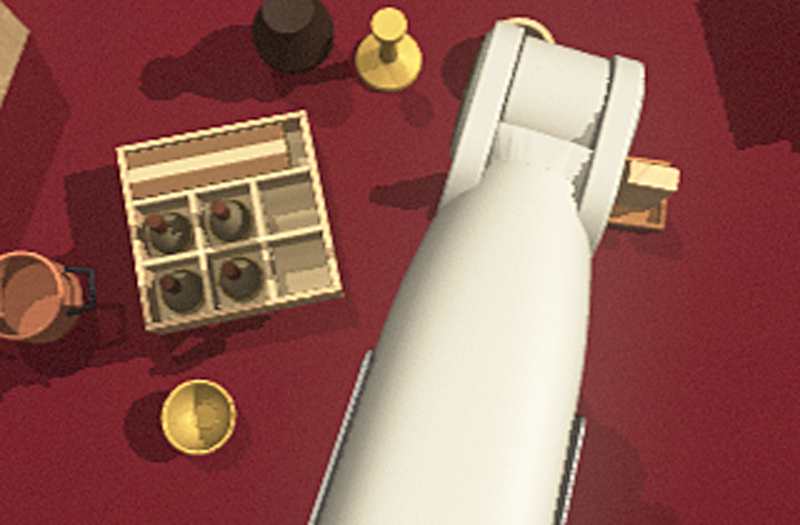

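drive_tool(plan="0 27 -10 -40 0 0 0.9; 0 27 -10 -40 0 4 0; 0 27 -10 -40 0 4 0; 0 0 0 0 0 0 0; 0 0 0 0 0 0 0")

```text
clock: 32.78
tcp_pos: [0.5975, -0.1945, 0.2473]
orientation: [0.708, -0.703, 0.05, -0.045]
wrist_force: [-0.2, -0.3, -0.9]
finger_gap: 0.0425
```

```bash
python3 - <<'E'
from h import *
p,R,s=pose(); c=cams.calibration('wrist'); im,d=shot('wrist','w8'); P=pts(d,c); np.save('pics/w8_P.npy',P); h=P[...,2]
print(p)
for m in comps((h>.1165)&(h<.1235)&(d>.03),150):
    m=cv2.morphologyEx(m.astype(np.uint8),cv2.MORPH_OPEN,np.ones((3,3)))>0
    q=P[m]; 
    if len(q)<100: continue
    r=cv2.minAreaRect((q[:,:2]*1000).astype(np.float32)); print(q.mean(0).round(4),len(q),r,np.argwhere(m).mean(0)[::-1].round())
E
```

```text
[ 0.5974729  -0.19450203  0.24731883]
[ 0.6202 -0.1352  0.1197] 1438 ((620.1542358398438, -135.94284057617188), (53.76797866821289, 19.981882095336914), 79.77363586425781) [272. 122.]
[ 0.6055 -0.2068  0.1196] 1831 ((605.2542114257812, -208.09915161132812), (54.18885040283203, 31.969684600830078), 79.52030181884766) [266. 202.]
[ 0.5906 -0.2814  0.1196] 1173 ((590.4234008789062, -282.6007080078125), (54.00301742553711, 25.89548110961914), 79.02423095703125) [260. 273.]
```

View pics/w8.png

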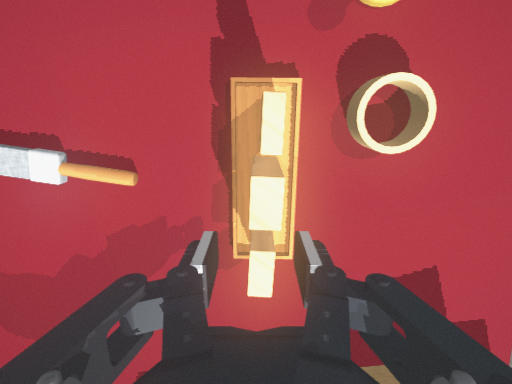

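```bash
python3 - <<'E'
from h import *
go(.6202,-.1354,.16,-10.2)
E
```

```text
t 32.83 tcp [ 0.5975 -0.1945  0.2474] yaw -7.7->-10.2 j6 1.26 gap 42.3 F [ 0.8 -0.6  0.2] | d(tool now) [15.2 87.6 61.1] d(final axes) [11.9 87.4 62.2] rot [-0.3  2.5 -0.4]
```

drive_tool(plan="0 5 25 20 -0.3 2.5 -0.4; 0 4 25 20 0 0 0; 0 3 25 20 0 0 0; 0 0 5 0 0 0 0; 0 0 0 0 0 0 0")

```text
clock: 33.45
tcp_pos: [0.6165, -0.1286, 0.1676]
orientation: [0.705, -0.704, 0.06, -0.061]
wrist_force: [-0.2, -0.5, 0.1]
finger_gap: 0.0428
```

```bash
python3 - <<'E'
from h import *
go(.6202,-.1354,.098,-10.2)
E
```

```text
t 33.45 tcp [ 0.6165 -0.1286  0.1676] yaw -9.8->-10.2 j6 1.41 gap 42.8 F [-0.2 -0.5  0.1] | d(tool now) [ 4.7 69.6 -6.1] d(final axes) [ 4.8 69.6 -6.1] rot [-0.   0.4  0. ]
```

drive_tool(plan="0 5 10 -6 0 0 0; 0 0 0 0 0 0 0; 0 0 20 0 0 0 0; 0 0 20 0 0 0 0; 0 0 16 0 0 0 0; 0 0 0 0 0 0 0; 0 0 0 0 0 0 0")

```text
clock: 34.33
tcp_pos: [0.6233, -0.1407, 0.1044]
orientation: [-0.704, 0.705, -0.059, 0.065]
wrist_force: [-1.0, 0.4, 0.4]
finger_gap: 0.043
```

```bash
python3 - <<'E'
from h import *
go(.6202,-.1354,.098,-10.2)
E
```

```text
t 34.33 tcp [ 0.6233 -0.1407  0.1044] yaw -10.1->-10.2 j6 1.40 gap 43.0 F [-1.   0.4  0.4] | d(tool now) [-4.   6.4  4.6] d(final axes) [-3.9  6.4  4.6] rot [0.1 0.1 0.5]
```

drive_tool(plan="0 -4 4 4.5 0 0 0.5; 0 0 0 0 0 0 0; -1 0 0 0 0 0 0; -1 0 0 0 0 0 0; -1 0 0 0 0 0 0; -1 0 0 0 0 0 0; -1 0 0 0 0 0 0", grip_force=50)

```text
clock: 35.2
tcp_pos: [0.6209, -0.1352, 0.1019]
orientation: [-0.704, 0.705, -0.061, 0.063]
wrist_force: [0.5, 0.2, 0.0]
finger_gap: 0.0192
```

```bash
python3 - <<'E'
from h import *
go(.6202,-.1354,.098,-10.2)
wx=cw(.072,-.105+.0115); print(wx)
go(wx[0],wx[1],.25,101.46)
E
```

```text
t 35.20 tcp [ 0.6209 -0.1352  0.1019] yaw -10.0->-10.2 j6 1.41 gap 19.2 F [0.5 0.2 0. ] | d(tool now) [-0.6  3.9 -0.3] d(final axes) [-0.6  3.9 -0.3] rot [0.1 0.2 0.1]
(np.float64(0.6429415153012881), np.float64(0.12436928003833013))
t 35.20 tcp [ 0.6209 -0.1352  0.1019] yaw -10.0->-78.5 j6 1.41 gap 19.2 F [0.5 0.2 0. ] | d(tool now) [ -23.2 -148.6  259.2] d(final axes) [-250.  -148.1   73.2] rot [ 0.  68.5  0.2]
```

drive_tool(plan="-1 0 -30 0 0 0 0; -1 0 -45 0 0 0 0; -1 0 -45 0 0 0 0; -1 0 -40 0 0 0 0; -1 0 0 0 0 -10.5 0; -1 0 0 0 0 -10.5 0; -1 0 0 0 0 -10.5 0; -1 0 0 0 0 -10.5 0")

```text
clock: 36.2
tcp_pos: [0.6198, -0.135, 0.2661]
orientation: [-0.677, 0.679, 0.201, -0.201]
wrist_force: [0.8, -0.2, -1.6]
finger_gap: 0.0198
```

drive_tool(plan="-1 0 0 0 0 -10.5 0; -1 0 0 0 0 -10.5 0; -1 0 0 0 0 -10.5 0; -1 0 0 0 0 -10.5 0; -1 0 0 0 0 -10.5 0; -1 0 0 0 0 -10.5 0; -1 0 0 0 0 0 0")

```text
clock: 37.08
tcp_pos: [0.6191, -0.135, 0.265]
orientation: [0.467, -0.466, -0.53, 0.532]
wrist_force: [0.1, 0.8, -1.2]
finger_gap: 0.0193
```

```bash
python3 - <<'E'
from h import *
x,y=cw(.072,-.105+.0115)
go(x,y,.25,101.46)
E
```

```text
t 37.08 tcp [ 0.6191 -0.135   0.265 ] yaw 97.4->101.5 j6 -0.47 gap 19.3 F [ 0.1  0.8 -1.2] | d(tool now) [254.2  14.6 -57. ] d(final axes) [249.4  15.  -74.9] rot [-0.1 -4.1 -0. ]
```

drive_tool(plan="-1 50 0 -15 0 -4 0; -1 50 0 -15 0 0 0; -1 50 0 -15 0 0 0; -1 50 0 -15 0 0 0; -1 0 0 0 0 0 0; -1 0 0 0 0 0 0")

```text
clock: 37.83
tcp_pos: [0.6443, 0.0765, 0.2635]
orientation: [0.454, -0.454, -0.541, 0.543]
wrist_force: [0.4, 0.1, -1.0]
finger_gap: 0.0193
```

```bash
python3 - <<'E'
from h import *
c=cams.calibration('wrist'); im,d=shot('wrist','w9'); P=pts(d,c); np.save('pics/w9_P.npy',P)
x,y=cw(.072,-.105+.0115)
go(x,y,.25,101.46)
E
```

```text
t 37.88 tcp [0.6443 0.0764 0.2635] yaw 100.1->101.5 j6 -0.18 gap 20.0 F [ 0.1 -0.2  0.1] | d(tool now) [47.5 13.5 -7.1] d(final axes) [47.3 13.5 -8.2] rot [-0.2 -1.4 -0. ]
```

View pics/w9.png

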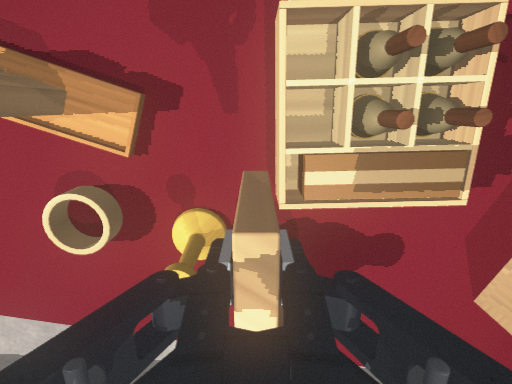

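```bash
python3 - <<'E'
from h import *
P=np.load('pics/w9_P.npy'); h=P[...,2]
v,u=np.mgrid[:384,:512]
roi=(u>268)&(v<225)&(P[...,0]<.72)
m=roi&(h>.064)&(h<.077)
m=max(comps(m,500),key=lambda m:m.sum())
r=cv2.minAreaRect((P[m][:,:2]*1000).astype(np.float32)); print(r, np.median(h[m]))
c0=(.5538,.2017);a=np.radians(11.46);R=np.array([[np.cos(a),np.sin(a)],[-np.sin(a),np.cos(a)]])
C=(P[...,:2]-c0)@R.T*1000
for xl in (55,62,72,80,90):
    s=(abs(C[...,0]-xl)<3)&(C[...,1]<-60)&(C[...,1]>-125)&roi
    yy=C[s][:,1];z=h[s]
    wall=yy[(z>.064)&(yy<-100)]; cart=yy[(z>.055)&(yy>-95)]; fl=yy[(z<.03)&(yy>-107)]
    print(xl,'wall',wall.min().round(1),wall.max().round(1),'carton',np.percentile(cart,[0,1,3]).round(1),'floor',(fl.min().round(1),fl.max().round(1)) if len(fl) else '')
# crate x extents at y
for yl in(-60,0,60):
    s=(abs(C[...,1]-yl)<3)&(h>.064)&(h<.077)&roi; print(yl,np.percentile(C[s][:,0],[0,2,98,100]).round(1))
E
```

```text
((554.3529663085938, 199.34823608398438), (217.98631286621094, 224.54086303710938), 11.39622974395752) 0.06795490486673725
55 wall -114.4 -108.7 carton [-84.9 -84.8 -84.8] floor (np.float64(-101.7), np.float64(-84.4))
62 wall -114.5 -108.6 carton [-84.9 -84.9 -84.8] floor (np.float64(-101.6), np.float64(-84.6))
72 wall -114.5 -108.5 carton [-84.9 -84.8 -84.8] floor (np.float64(-101.6), np.float64(-84.6))
80 wall -114.4 -108.5 carton [-84.9 -84.8 -84.8] floor (np.float64(-101.5), np.float64(-84.5))
90 wall -114.4 -108.5 carton [-85.  -84.7 -84.6] floor (np.float64(-101.4), np.float64(-84.5))
-60 [-107.8 -106.7  106.   107.8]
0 [-106.1 -105.2  105.4  107.6]
60 [-104.8 -103.1  105.   107.7]
```

```bash
cat >> h.py <<'E'
C0=(.554,.2005); YA=11.43
def gapgo(z,ly=-.0934): 
    x,y=cw(.072,ly,C0,YA); print(np.round((x,y),4)); return go(x,y,z,90+YA)
E
python3 - <<'E'
from h import *
gapgo(.19)
E
```

```text
[0.6431 0.1232]
t 37.88 tcp [0.6443 0.0764 0.2635] yaw 100.1->101.4 j6 -0.18 gap 20.0 F [ 0.1 -0.2  0.1] | d(tool now) [46.4 73.5 -7.2] d(final axes) [46.2 73.5 -8.1] rot [-0.2 -1.4 -0. ]
```

drive_tool(plan="-1 23 0 -4 0 -1.3 0; -1 23 0 -4 0 0 0; -1 0 25 0 0 0 0; -1 0 30 0 0 0 0; -1 0 15 0 0 0 0; -1 0 0 0 0 0 0; -1 0 0 0 0 0 0")

```text
clock: 38.75
tcp_pos: [0.6445, 0.1263, 0.1939]
orientation: [-0.449, 0.45, 0.546, -0.546]
wrist_force: [0.1, -0.2, -0.5]
finger_gap: 0.0196
```

```bash
python3 - <<'E'
from h import *
gapgo(.18)
E
```

```text
[0.6431 0.1232]
t 38.75 tcp [0.6445 0.1263 0.1939] yaw 101.1->101.4 j6 -0.12 gap 19.6 F [ 0.1 -0.2 -0.5] | d(tool now) [-2.7 13.9  2. ] d(final axes) [-2.7 13.9  2. ] rot [ 0.  -0.3 -0. ]
```

drive_tool(plan="-1 -2.5 13 2 0 -0.3 0; -1 0 0 0 0 0 0; -1 0 0 0 0 0 0")

```text
clock: 39.12
tcp_pos: [0.6441, 0.1231, 0.1822]
orientation: [-0.447, 0.449, 0.548, -0.546]
wrist_force: [0.2, -0.9, -0.2]
finger_gap: 0.0192
```

```bash
python3 - <<'E'
from h import *
c=cams.calibration('wrist'); im,d=shot('wrist','w10');gapgo(.16)
E
```

```text
[0.6431 0.1232]
t 39.17 tcp [0.6439 0.123  0.182 ] yaw 101.4->101.4 j6 -0.13 gap 19.4 F [-0.8  0.2 -0.6] | d(tool now) [ 0.4 22.   0.9] d(final axes) [ 0.4 22.   0.8] rot [ 0.2 -0.  -0. ]
```

View pics/w10.png

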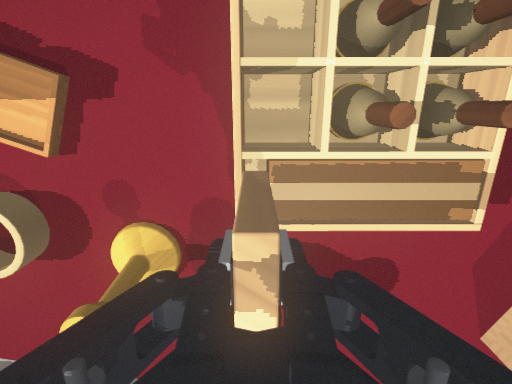

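drive_tool(plan="-1 0 6 0.5 0 0 0; -1 0 5 0 0 0 0; -1 0 5 0 0 0 0; -1 0 0 0 0 0 0; -1 0 0 0 0 0 0")

```text
clock: 39.8
tcp_pos: [0.6435, 0.1229, 0.1651]
orientation: [-0.447, 0.449, 0.548, -0.546]
wrist_force: [-0.5, 0.0, -1.9]
finger_gap: 0.0195
```

```bash
python3 - <<'E'
from h import *
gapgo(.16)
E
```

```text
[0.6431 0.1232]
t 39.80 tcp [0.6435 0.1229 0.1651] yaw 101.4->101.4 j6 -0.13 gap 19.5 F [-0.5  0.  -1.9] | d(tool now) [0.4 5.1 0.4] d(final axes) [0.4 5.1 0.4] rot [ 0.2 -0.1 -0. ]
```

drive_tool(plan="-1 0.4 4 0.4 0 0 0; -1 0 4 0 0 0 0; -1 0 0 0 0 0 0; -1 0 0 0 0 0 0")

```text
clock: 40.3
tcp_pos: [0.6431, 0.1233, 0.1565]
orientation: [-0.447, 0.449, 0.548, -0.546]
wrist_force: [0.4, -0.4, -1.5]
finger_gap: 0.0198
```

```bash
python3 - <<'E'
from h import *
gapgo(.107)
E
```

```text
[0.6431 0.1232]
t 40.30 tcp [0.6431 0.1233 0.1565] yaw 101.4->101.4 j6 -0.13 gap 19.8 F [ 0.4 -0.4 -1.5] | d(tool now) [-0.  49.5  0.2] d(final axes) [-0.  49.5  0. ] rot [ 0.2 -0.  -0. ]
```

Entered without contact. Continue down.

drive_tool(plan="-1 0 5 0 0.2 0 0; -1 0 5 0 0 0 0; -1 0 5 0 0 0 0; -1 0 0 0 0 0 0; -1 0 0 0 0 0 0")

```text
clock: 40.92
tcp_pos: [0.6431, 0.1232, 0.1403]
orientation: [0.448, -0.448, -0.547, 0.547]
wrist_force: [-0.3, -0.6, -0.7]
finger_gap: 0.0196
```

```bash
python3 - <<'E'
from h import *
gapgo(.107)
E
```

```text
[0.6431 0.1232]
t 40.92 tcp [0.6431 0.1232 0.1403] yaw 101.4->101.4 j6 -0.13 gap 19.6 F [-0.3 -0.6 -0.7] | d(tool now) [ 0.  33.3  0. ] d(final axes) [-0.  33.3  0. ] rot [ 0.  -0.1 -0. ]
```

drive_tool(plan="-1 0 6 0 0 0 0; -1 0 6 0 0 0 0; -1 0 6 0 0 0 0; -1 0 6 0 0 0 0; -1 0 0 0 0 0 0; -1 0 0 0 0 0 0")

```text
clock: 41.68
tcp_pos: [0.643, 0.1232, 0.1144]
orientation: [0.448, -0.448, -0.547, 0.547]
wrist_force: [0.1, 1.1, -0.6]
finger_gap: 0.0196
```

```bash
python3 - <<'E'
from h import *
gapgo(.107)
E
```

```text
[0.6431 0.1232]
t 41.67 tcp [0.643  0.1232 0.1144] yaw 101.4->101.4 j6 -0.13 gap 19.6 F [ 0.1  1.1 -0.6] | d(tool now) [-0.   7.4 -0.1] d(final axes) [-0.   7.4 -0.1] rot [-0.  -0.1 -0. ]
```

drive_tool(plan="-1 0 4 0 0 0 0; -1 0 2 0 0 0 0; -1 0 1.5 0 0 0 0; -1 0 1 0 0 0 0; -1 0 0 0 0 0 0")

```text
clock: 42.3
tcp_pos: [0.6436, 0.1232, 0.1072]
orientation: [-0.447, 0.449, 0.547, -0.547]
wrist_force: [-0.5, -0.3, -1.2]
finger_gap: 0.019
```

```bash
python3 - <<'E'
from h import *
gapgo(.107)
E
```

```text
[0.6431 0.1232]
t 42.30 tcp [0.6436 0.1232 0.1072] yaw 101.4->101.4 j6 -0.13 gap 19.0 F [-0.5 -0.3 -1.2] | d(tool now) [0.1 0.2 0.5] d(final axes) [0.1 0.2 0.5] rot [ 0.1 -0.  -0.1]
```

drive_tool(plan="-1 0 1.5 0 0 0 0; -1 0 1 0 0 0 0; -1 0 1 0 0 0 0")

```text
clock: 42.68
tcp_pos: [0.6438, 0.1233, 0.1069]
orientation: [-0.447, 0.449, 0.548, -0.546]
wrist_force: [-1.9, -0.6, 5.8]
finger_gap: 0.0196
```

drive_tool(plan="-1 0 -2 0 0 0 0; -1 1 0 0 0 0 0; -1 1 0 0 0 0 0; -1 1 0 0 0 0 0")

```text
clock: 43.18
tcp_pos: [0.6435, 0.1246, 0.1086]
orientation: [0.446, -0.45, -0.547, 0.547]
wrist_force: [0.3, -5.7, 0.4]
finger_gap: 0.0194
```

drive_tool(plan="-1 -1.5 0 0 0 0 0; -1 -1 0 0 0 0 0; -1 -1 0 0 0 0 0; -1 -1 0 0 0 0 0; -1 -1 0 0 0 0 0")

```text
clock: 43.8
tcp_pos: [0.644, 0.1213, 0.1079]
orientation: [-0.447, 0.448, 0.548, -0.546]
wrist_force: [-1.8, 2.6, -0.4]
finger_gap: 0.0193
```

drive_tool(plan="-1 1.5 0 0 0 0 0; -1 0 1.5 0 0 0 0; -1 0 1 0 0 0 0; -1 0 1 0 0 0 0")

```text
clock: 44.3
tcp_pos: [0.6439, 0.1227, 0.1069]
orientation: [-0.447, 0.449, 0.548, -0.546]
wrist_force: [-1.6, 0.6, 4.8]
finger_gap: 0.0195
```

drive_tool(plan="-0.2 0 0 0 0 0 0; -0.2 0 0 0 0 0 0; -0.2 0 0 0 0 0 0; -0.2 0 -20 0 0 0 0; -0.2 0 -30 0 0 0 0; -0.2 0 -30 0 0 0 0; -1 0 0 0 0 0 0; -1 0 0 0 0 0 0")

```text
clock: 45.3
tcp_pos: [0.6431, 0.1221, 0.1866]
orientation: [-0.447, 0.449, 0.547, -0.547]
wrist_force: [-0.3, -1.2, -0.7]
finger_gap: 0.0005
```

```bash
python3 - <<'E'
from h import *
c=cams.calibration('wrist'); im,d=shot('wrist','w11');P=pts(d,c);h=P[...,2]
for m in comps((h>.115)&(h<.135)&(d>.03)&(P[...,0]<.68),150):
    q=P[m];r=cv2.minAreaRect((q[:,:2]*1000).astype(np.float32)); print(q.mean(0).round(4),np.median(q[:,2]),len(q),r)
gapgo(.145)
E
```

```text
[0.6348 0.1204 0.1244] 0.12470386531147575 1419 ((639.6622924804688, 121.21637725830078), (42.068115234375, 19.725147247314453), 11.838752746582031)
[0.6431 0.1232]
t 45.35 tcp [0.6433 0.1221 0.1867] yaw 101.4->101.4 j6 -0.13 gap -0.3 F [0.2 1.3 0.2] | d(tool now) [ 1.2 41.7  0.1] d(final axes) [ 1.2 41.7 -0. ] rot [ 0.2 -0.1 -0.1]
```

View pics/w11.png

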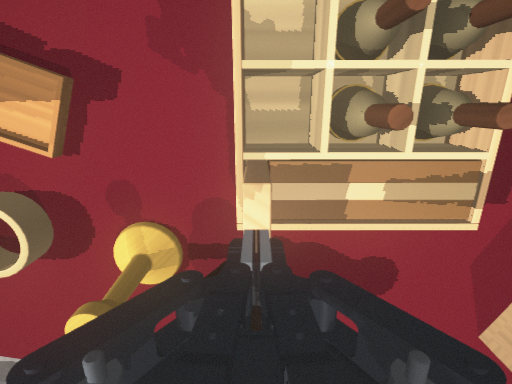

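drive_tool(plan="-1 0 -40 0 0 0 0; -1 0 -30 0 0 0 0; -1 0 0 55 0 0 0; -1 0 0 55 0 0 0; -1 0 0 55 0 0 0; -1 -40 0 20 0 0 0; -1 -40 0 0 0 0 0; -1 0 0 0 0 0 0")

```text
clock: 46.35
tcp_pos: [0.4695, 0.0054, 0.247]
orientation: [0.451, -0.444, -0.544, 0.551]
wrist_force: [-0.5, 0.4, -0.5]
finger_gap: 0.0005
```

```bash
python3 - <<'E'
from h import *
for n in('top','scene'):
    shot(n,n+'9'); im=cv2.imread(f'pics/{n}9.png')
    im=im[100:310,100:420] if n=='top' else im[130:330,100:420]
    cv2.imwrite(f'pics/{n}9c.png',cv2.resize(im,None,fx=2.5,fy=2.5,interpolation=cv2.INTER_CUBIC))
d=np.load('pics/top9_d.npy');P=pts(d,cams.calibration('top'));h=P[...,2]
for m in comps((h>.117)&(h<.131)&(P[...,0]<.68)&(P[...,1]<.3)&(P[...,0]>.5),40):
    r=cv2.minAreaRect((P[m][:,:2]*1000).astype(np.float32)); print('spacer',np.median(P[m],axis=0).round(4),r[1],r[2])
bells('top9b')
E
```

```text
spacer [0.6442 0.1251 0.1263] (53.708003997802734, 19.904048919677734) 11.016072273254395
spacer [ 0.6047 -0.2048  0.1212] (54.18320083618164, 32.029518127441406) 79.8890380859375
spacer [ 0.5896 -0.28    0.1211] (53.92722702026367, 26.451326370239258) 79.52535247802734
bell? [0.6578 0.7019] 30 [0.024 0.019] 0.108
bell? [0.6192 0.1195] 10 [0.006 0.019] 0.108
bell? [0.5528 0.1999] 5 [0.009 0.008] 0.105
bell? [0.5384 0.271 ] 9 [0.012 0.01 ] 0.11
bell? [0.471  0.2538] 7 [0.014 0.01 ] 0.11
```

View pics/top9c.png

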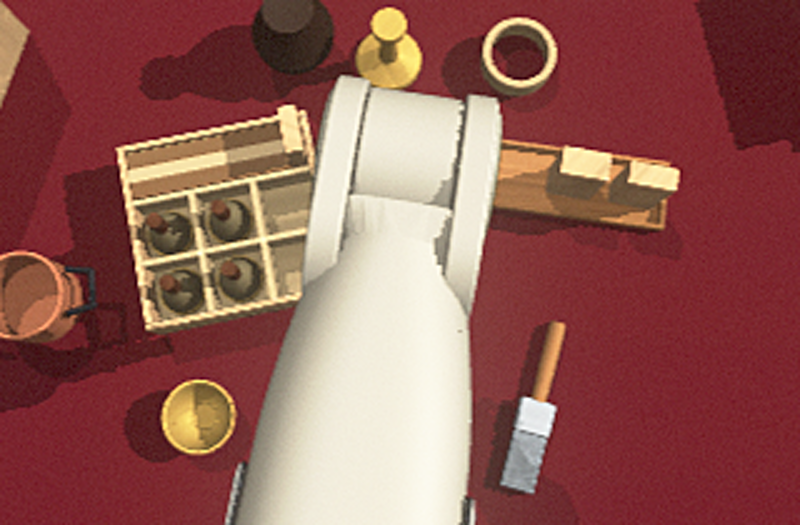

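View pics/scene9c.png

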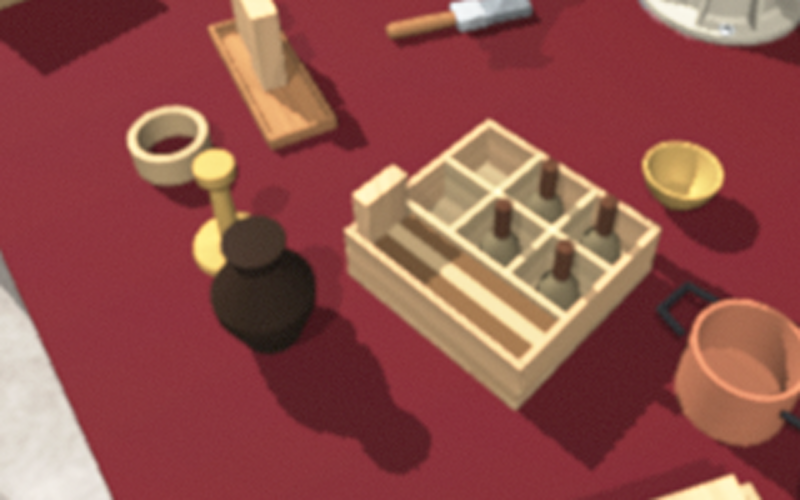

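```bash
python3 - <<'E'
from h import *
print(job.hand_in())
E
```

```text
the job is handed in; nothing more can be done
None
```

The crate is packed and the job is handed in, after about 46 s of the 210 s allowed. No verdict came back.

- **Bells:** I found four bells, and each stands upright on the floor of its own cell. They fill the two +y cells and the two middle cells. The last top and scene pictures show all four inside. In the final top reading the arm or shading left one bell out of the numeric list, but the scene picture shows it upright in its cell.
- **Spacer:** I used the thinnest of the three, about 20 mm. It stands fully home in the gap with its top at about 125 mm, which is the 10 mm floor plus its 115 mm height. The gap measured about 23 mm by camera, and pushing the spacer side to side gave about 3 mm of play. I did not try the other two (about 26 and 32 mm), because both measure thicker than the gap.
- **Unused spacers and the rest:** The other two spacers still stand untouched in their tray. I did not touch the carton beyond about 6 N of side contact during the play check, and I touched nothing else on the table.
- **Disagreement between cameras:** The top and wrist cameras placed the crate about 2 mm apart. I used a value between the two, and the spacer went in without contact.

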